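Reset the aquarium feeder and put the tools away

TASK

Reset the fish feeder: slide its selector fully to the service end stop (round stud), push the recessed reset button fully in with the tip of the stylus for about half a second, then slide the selector fully back to the run end stop (bar). Put the stylus, and every other hand tool lying about, back in the grey tray, each in its own bay, centred on its own outline and pointing the same way, and leave the feeding cone and the shell alone.

Things in the scene. Friction and masses are not known exactly. Their poses are not given: they have to be found in the camera images.
- stylus_grip (a point): The stylus: loose tool, about 90 g; black handle 80 x 24 mm, 22 mm high, carrying a single straight round steel rod, 8 mm thick, 68 mm long, blunt tip, on the handle axis (tip 108 mm from the handle middle), at mid height. This point: middle of the handle, 11 mm above its underside; x along the handle AWAY from the head (head towards -x), z up.
- fork_grip (a point): The fork: loose tool, about 90 g; black handle 80 x 24 mm, 22 mm high, carrying a steel planting fork with two tines 30 mm apart (head 36 mm wide, its end 105 mm from the handle middle), at mid height. This point: middle of the handle, 11 mm above its underside; x along the handle AWAY from the head (head towards -x), z up. May be absent.
- scraper_grip (a point): The scraper: loose tool, about 90 g; black handle 80 x 24 mm, 22 mm high, carrying a T-shaped steel scraper blade 54 mm wide (its edge 88 mm from the handle middle), at mid height. This point: middle of the handle, 11 mm above its underside; x along the handle AWAY from the head (head towards -x), z up. May be absent.
- spoon_grip (a point): The spoon: loose tool, about 90 g; black handle 80 x 24 mm, 22 mm high, carrying a round flat steel feeding spoon, disc 38 mm across (its end 106 mm from the handle middle), at mid height. This point: middle of the handle, 11 mm above its underside; x along the handle AWAY from the head (head towards -x), z up. May be absent.
- tray: Grey tray, fixed, 200 x 312 mm, with four open bays of 72 x 184 mm side by side, 76 mm apart, in an order that varies. Bay floors are 10 mm above the cabinet top and bear a dark outline of the tool. Ribs and end walls rise 10 mm at most above the floor; clear space 64 x 176 mm; side ribs have a 64 mm gap beside the handle for fingers. Origin: centre of underside.
- bay_stylus_rest (a point): Bay of the stylus in the tray, with the outline of the stylus. This point: where the middle of the handle (grip point) belongs when the tool rests on its outline, 11 mm above the bay floor; axes as the tool: x along the outline, head towards -x, z up.
- bay_fork_rest (a point): Bay of the fork in the tray, with the outline of the fork. This point: where the middle of the handle (grip point) belongs when the tool rests on its outline, 11 mm above the bay floor; axes as the tool: x along the outline, head towards -x, z up.
- bay_scraper_rest (a point): Bay of the scraper in the tray, with the outline of the scraper. This point: where the middle of the handle (grip point) belongs when the tool rests on its outline, 11 mm above the bay floor; axes as the tool: x along the outline, head towards -x, z up.
- bay_spoon_rest (a point): Bay of the spoon in the tray, with the outline of the spoon. This point: where the middle of the handle (grip point) belongs when the tool rests on its outline, 11 mm above the bay floor; axes as the tool: x along the outline, head towards -x, z up.
- feeder: Automatic fish feeder, fixed: white box 130 (x) x 170 (y) x 64 mm high, origin at the centre of its underside. The reset button is in its +x face (looking away from the robot), the selector on its top, where the service end of the track (+y) is marked by a raised round stud, the run end (-y) by a raised bar.
- selector_grip (a point): Selector slide on top of the feeder: grey block grip 26 mm (feeder x) by 24 mm (feeder y), standing 36 mm above the feeder top on a thin foot. This point is the centre of its top; axes as the feeder. It slides along feeder y with about 2.5 N of friction and stays where it is left.
- selector (a joint): Position of the selector slide in m: 0 at the run end stop (bar mark, feeder -y), 0.08 at the service end stop (round stud, feeder +y). Starts part-way.
- button_mouth (a point): Centre of the mouth of the square recess, 26 mm wide, around the reset button, in a raised white collar on the feeder +x face, 36 mm above the cabinet top; axes as the feeder, so the button is pressed towards feeder -x, level. The face of the button (grey, 22 mm across) lies 4 mm inside the mouth.
- reset_button (a joint): Travel of the reset button in m: 0 out, 0.008 fully pressed; it springs back, about 1 N at first and 5 N fully pressed.
- feeding_cone: Bystander: loose blue plastic cone, 72 mm across, 75 mm high, origin at the centre of its underside.
- shell: Bystander: loose white ceramic scallop shell, 90 mm wide, 21 mm high, origin at the centre of its underside.
There are look-alikes about, which are no part of the job. What is shaped like the part that bears spoon_grip but pink or red is not meant.

How it is judged:
By the outcome, as a careful person would: the job done as asked, in the order asked, and still so for the second after the job is handed in, with the robot touching nothing.
Of fork, scraper, spoon only 2 to 3 are there at a start; the rules pass over those that are not, and their reading is None.
At some moment in a run one of stylus, fork, scraper, spoon may be knocked a few centimetres aside while the robot is not near it.
Once in a run the grip may slacken for a moment while it holds something.
It also fails if it takes over 210 s, if anything falls off the work surface, if the arm or the gripper's body presses on something with over 40 N, if the wrist force passes 120 N, or if a joint passes its speed limit or range.

ROBOT

A 6-joint arm with a two-finger parallel gripper is mounted at the origin on the work surface. World frame = base frame: x ahead of the robot, y to its left, z up, the work surface at z = 0. Lengths are in m, angles in rad, forces in N, time in s.
With the tool pointing down it reaches from about 0.375 to 0.9 m from the base axis. Payload 3.1 kg.
Tool frame: the origin (TCP) lies between the finger pads; the fingertips stand 19 mm ahead of it and the grasp point (between the pads) is the TCP; z points along the fingers, y is the line along which they close (so a half turn about z gives the same grasp; the last joint's range is limited). The gripper opens to 87 mm and grips with 3 to 60 N. Pads are 19 mm wide; open, the fingers measure 117 mm over their backs; the gripper's body (75 mm by 190 mm) begins 51 mm behind the grasp point.
Start: joints at [-1.524, 0.527, 1.433, -0, 1.181, -0.178], TCP at [0.139, -0.609, 0.242] pointing down, gripper open.
Joint ranges: [-3.08, 3.08], [-0.75, 2.2], [0.22, 2.44], [-1.43, 4.57], [0, 2.65], [-2.85, 2.85]. Speed limits (rad/s): [2.79, 2.79, 3.14, 3.14, 3.14, 3.14].

INTERFACE

Orientations are given as a unit quaternion [x, y, z, w].
In Python, from rig import telemetry, viewer, hand_in gives the robot as it stands. The module is installed in compiled form; this text tells all that it offers.
- The arm moves only by the shell command python3 -m creep 'ROWS' [FORCE]. ROWS is JSON, a list of rows, each an object with "translation": the shift along the tool's x, y, z in mm, a list of three; "roll": the turn about the tool's z in degrees; "gripper": the finger opening in mm, from 0 to 87. In form: [{"translation": [tx, ty, tz], "roll": roll, "gripper": gripper}, ...]. A call has 1 to 5 rows; each row is the pose to reach, as a shift and turn from the pose commanded when the call began, along the tool's axes at that moment; what a row does not reach only later rows make up. A row lasts 1/12 s, in which the tool goes at most 41.7 mm and 7.16 degrees, less where a joint would pass 70% of its speed; a pose out of reach is approached as far as the arm can. A call with a gripper value outside its range is refused whole. The fingers move at their own pace and stop on an object; FORCE is the grip in N (left out, the last holds). Time passes only in rows, so rows that repeat a pose let the fingers close. It gives the time, the measured TCP pose, the force, the opening and the grip force at its end, in the units of the state.
- telemetry.get_obs(): the state, without advancing time (a new reading comes with each control period).
- viewer.camera(name): name is "scene" or "side" or "wrist"; returns the picture (480x640x3 uint8, blue, green, red); there is no depth.
- viewer.camera_info(name): a dict with "intrinsics" (3x3 intrinsics, pixels), "rvec" (rotation vector, rad) and "tvec" (3), from world to camera coordinates, as OpenCV has them; the wrist camera has in their place "hand_eye" (4x4, takes a point from camera to tool coordinates, whose origin is the TCP and whose axes are the flange's). Camera axes: x right, y down, z forward; pixel columns grow to the right and rows downward; lengths in m; the calibration is good to about 2 mm. A picture is of the moment at which its call begins: read the wrist's pose just before it. camera_info takes no time and is no camera call.
- hand_in(): hands the job in; it is judged then, once.
Trained networks look in the newest picture that a camera, given by its name, has taken for a name from the list of things; names that differ only in an ending like _2 or _b are one class to them, and where a whole thing is asked for, a point or a joint stands for the part that bears it (a point fixed in the world has none). Each returns a list of dicts, best first, with "p" (0 to 1); they miss things now and then, are a little off and sometimes report something else, mostly with a low value. They report only what shows in the picture. A call takes as long as a camera call. They do not tell look-alikes from the thing itself.
- viewer.recognise(camera, thing): "bbox" ([left, top, width, height] in pixels, round what is visible of it).
The state is a dict: "time": time; "q": joint angles; "joint_velocities": joint speeds; "joint_torque": joint torques, N m; "position": TCP position; "tool_rot": TCP orientation; "ft_force": force on the tool from outside, world axes, zero at the start; "moment": the same for the moment, N m; "grip_width": finger opening in m; "grip_force": force on a finger pad.
Only numpy, scipy, OpenCV 4.12 (cv2) and the standard library are available. Lean on these libraries where they do the work, as an engineer would, in place of code of your own. Each camera call takes 0.05 s, during which the arm holds its last target. There are 200 camera calls.

## Working session

There is one attempt and no reset: what is moved stays moved. The work goes in short steps, Python scripts to look and compute and a shell command to move; the robot and the scene stay as the last step left them, time stands still between calls to the robot, and variables do not carry over. Pictures are saved under pics/ and viewed, at most 14 in all, crops included, and the job is handed in when it is done.

```bash
mkdir -p pics; ls; python3 - <<'E'
from rig import telemetry, viewer
import cv2,numpy as np
np.set_printoptions(precision=4,suppress=True)
o=telemetry.get_obs()
for k in o: print(k,np.round(o[k],4))
for c in ("scene","side","wrist"):
    im=viewer.camera(c); cv2.imwrite(f"pics/{c}0.png",im)
    print(c,viewer.camera_info(c))
E
```

```text
pics
time 0.0
q [-1.5245  0.5284  1.4339 -0.      1.1814 -0.1785]
joint_velocities [-0.0021 -0.0012  0.0001  0.0005 -0.0011  0.0001]
joint_torque [  0.0001 -44.0039 -17.6593   0.0632   0.0582  -0.0002]
position [ 0.1393 -0.6085  0.2406]
tool_rot [ 0.9937  0.1122  0.0001 -0.0011]
ft_force [0.7509 0.3882 0.8708]
moment [-0.0434 -0.0065  0.006 ]
grip_force 0.0
grip_width 0.0872
scene {'intrinsics': array([[592.4668,   0.    , 315.1637],
       [  0.    , 592.4668, 232.0675],
       [  0.    ,   0.    ,   1.    ]]), 'rvec': array([ 1.3827,  2.4435, -0.6705]), 'tvec': array([ 0.2162, -0.3752,  1.6741])}
side {'intrinsics': array([[477.8094,   0.    , 318.5547],
       [  0.    , 477.8094, 239.208 ],
       [  0.    ,   0.    ,   1.    ]]), 'rvec': array([ 0.829 , -2.5146,  1.1589]), 'tvec': array([0.4632, 0.2477, 1.1895])}
wrist {'intrinsics': array([[339.6563,   0.    , 319.5128],
       [  0.    , 339.6563, 234.8146],
       [  0.    ,   0.    ,   1.    ]]), 'hand_eye': array([[ 0.0004, -0.9673, -0.2535,  0.0694],
       [ 1.    ,  0.0004,  0.0002,  0.0006],
       [-0.0001, -0.2535,  0.9673, -0.1437],
       [ 0.    ,  0.    ,  0.    ,  1.    ]])}
```

View pics/scene0.png

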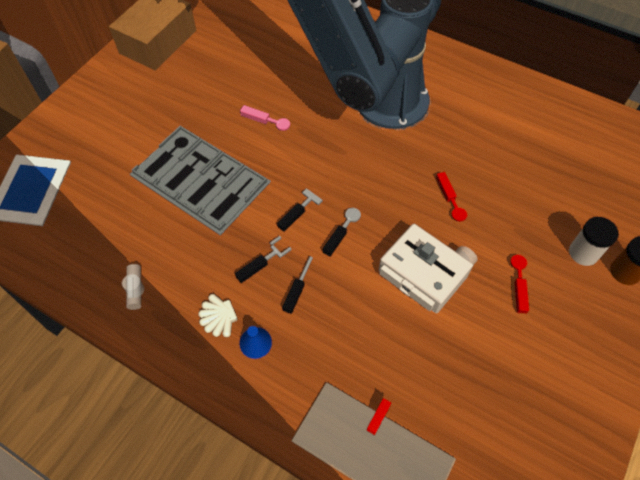

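View pics/side0.png

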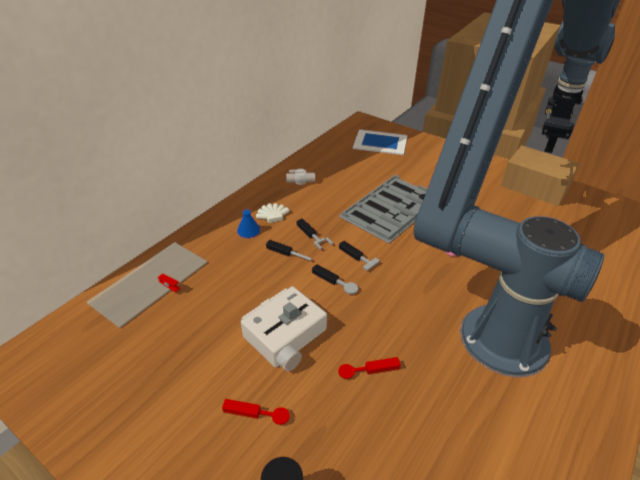

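```bash
cat > h.py <<'E'
from rig import telemetry, viewer
import cv2, numpy as np
from scipy.spatial.transform import Rotation as R
np.set_printoptions(precision=4,suppress=True)
def extr(c,obs=None):
    i=viewer.camera_info(c); K=i["intrinsics"]
    if c!="wrist":
        return K,cv2.Rodrigues(i["rvec"])[0],np.ravel(i["tvec"])
    o=obs or telemetry.get_obs(); T=np.eye(4); T[:3,:3]=R.from_quat(o["tool_rot"]).as_matrix(); T[:3,3]=o["position"]
    M=np.linalg.inv(T@i["hand_eye"]); return K,M[:3,:3],M[:3,3]
def unproj(E,px,z):
    K,r,t=E; px=np.atleast_2d(px).astype(float)
    d=(np.linalg.inv(K)@np.c_[px,np.ones(len(px))].T).T@r; c=-r.T@t
    return c+d*((z-c[2])/d[:,2])[:,None]
def proj(E,P):
    K,r,t=E; p=(np.atleast_2d(P)@r.T+t)@K.T; return p[:,:2]/p[:,2:]
def shot(c,name):
    o=telemetry.get_obs(); im=viewer.camera(c); cv2.imwrite(f"pics/{name}.png",im); return im,extr(c,o)
def tohand(v,yaw_deg=None):
    "world shift (mm) -> tool axes"
    return R.from_quat(telemetry.get_obs()["tool_rot"]).as_matrix().T@np.asarray(v)
def yaw():
    m=R.from_quat(telemetry.get_obs()["tool_rot"]).as_matrix(); return np.degrees(np.arctan2(m[1,0],m[0,0]))
E
python3 - <<'E'
from h import *
for c in ("scene","side"):
    im=viewer.camera(c); E=extr(c)
    for n in ["stylus_grip","fork_grip","scraper_grip","spoon_grip","tray","feeder","selector_grip","button_mouth","feeding_cone","shell"]:
        for d in viewer.recognise(c,n)[:3]:
            b=d["bbox"]; p=(b[0]+b[2]/2,b[1]+b[3]/2)
            print(c,n,round(d["p"],2),np.round(b),unproj(E,p,0.011)[0])
E=extr("scene")
print(unproj(E,[(400,105),(182,128),(268,182),(222,230),(134,172)],0.01))
E
```

```text
scene scraper_grip 0.85 [280. 192.  44.  38.] [ 0.4545 -0.0162  0.011 ]
scene spoon_grip 0.96 [242. 106.  48.  27.] [ 0.2512 -0.2602  0.011 ]
scene spoon_grip 0.94 [508. 255.  24.  62.] [0.3701 0.5219 0.011 ]
scene spoon_grip 0.82 [436. 172.  34.  49.] [0.2222 0.2858 0.011 ]
scene tray 0.67 [133. 174. 135.  63.] [ 0.5715 -0.2439  0.011 ]
scene feeder 0.71 [376. 223. 103.  92.] [0.4398 0.3208 0.011 ]
scene selector_grip 0.53 [414. 239.  23.  26.] [0.401  0.2973 0.011 ]
scene button_mouth 0.74 [376. 222. 101.  97.] [0.4444 0.3197 0.011 ]
scene feeding_cone 0.83 [243. 329.  28.  27.] [0.796  0.0788 0.011 ]
scene shell 0.69 [198. 295.  41.  44.] [ 0.7903 -0.0285  0.011 ]
side stylus_grip 0.75 [263. 238.  48.  18.] [0.6401 0.0695 0.011 ]
side stylus_grip 0.42 [240. 288.  91.  83.] [0.4489 0.3102 0.011 ]
side fork_grip 0.87 [298. 219.  34.  34.] [ 0.6048 -0.0244  0.011 ]
side scraper_grip 0.84 [338. 242.  40.  32.] [ 0.4461 -0.02    0.011 ]
side spoon_grip 0.9 [220. 398.  70.  28.] [0.3606 0.5217 0.011 ]
side spoon_grip 0.75 [340. 358.  63.  18.] [0.2188 0.2753 0.011 ]
side spoon_grip 0.59 [310. 262.  46.  33.] [0.4558 0.0932 0.011 ]
side tray 0.65 [338. 219.  75.  24.] [ 0.469  -0.1595  0.011 ]
side feeder 0.6 [239. 284.  88.  89.] [0.4556 0.3118 0.011 ]
side feeder 0.22 [260. 208.  29.  12.] [ 0.7756 -0.0309  0.011 ]
side selector_grip 0.55 [279. 302.  23.  22.] [0.4732 0.2615 0.011 ]
side button_mouth 0.58 [243. 290.  86.  82.] [0.4471 0.3116 0.011 ]
side feeding_cone 0.56 [235. 211.  27.  25.] [0.8082 0.0539 0.011 ]
side shell 0.79 [259. 205.  31.  18.] [ 0.7753 -0.0331  0.011 ]
[[ 0.016   0.0331  0.01  ]
 [ 0.3936 -0.4381  0.01  ]
 [ 0.4235 -0.1383  0.01  ]
 [ 0.6009 -0.1559  0.01  ]
 [ 0.5755 -0.4545  0.01  ]]
```

```bash
python3 -m creep '[{"translation":[122,-97,-27],"roll":0,"gripper":87},{"translation":[122,-97,-27],"roll":0,"gripper":87},{"translation":[122,-97,-27],"roll":0,"gripper":87},{"translation":[122,-97,-27],"roll":0,"gripper":87},{"translation":[122,-97,-27],"roll":0,"gripper":87}]'
python3 -m creep '[{"translation":[122,-97,-27],"roll":0,"gripper":87},{"translation":[122,-97,-27],"roll":0,"gripper":87},{"translation":[122,-97,-27],"roll":0,"gripper":87},{"translation":[122,-97,-27],"roll":0,"gripper":87}]'
python3 -m creep '[{"translation":[122,-97,-27],"roll":0,"gripper":87},{"translation":[122,-97,-27],"roll":0,"gripper":87},{"translation":[122,-97,-27],"roll":0,"gripper":87},{"translation":[122,-97,-27],"roll":0,"gripper":87}]'
python3 -m creep '[{"translation":[122,-97,-27],"roll":0,"gripper":87},{"translation":[122,-97,-27],"roll":0,"gripper":87},{"translation":[122,-97,-27],"roll":0,"gripper":87},{"translation":[122,-97,-27],"roll":0,"gripper":87},{"translation":[122,-97,-27],"roll":0,"gripper":87}]'
python3 - <<'E'
from h import *
im,E=shot("wrist","w1")
o=telemetry.get_obs(); print(o["position"],yaw(),o["time"])
for n in ["stylus_grip","fork_grip","scraper_grip","spoon_grip","tray"]:
    for d in viewer.recognise("wrist",n)[:3]:
        b=d["bbox"]; print(n,round(d["p"],2),np.round(b),unproj(E,(b[0]+b[2]/2,b[1]+b[3]/2),0.011)[0])
E
```

```text
time: 1.67
position: [0.2398, -0.4821, 0.2696]
tool_rot: [0.993, 0.114, 0.001, -0.002]
ft_force: [-0.4, 0.1, -0.3]
grip_width: 0.0868
grip_force: 0.0
time: 2.0
position: [0.335, -0.3639, 0.2961]
tool_rot: [0.994, 0.112, 0.0, -0.0]
ft_force: [-0.2, -0.0, -0.9]
grip_width: 0.087
grip_force: 0.0
time: 2.33
position: [0.4327, -0.2421, 0.3233]
tool_rot: [0.994, 0.113, 0.001, 0.0]
ft_force: [0.1, -0.8, -0.5]
grip_width: 0.0871
grip_force: 0.0
time: 2.75
position: [0.5324, -0.1182, 0.351]
tool_rot: [0.993, 0.115, 0.003, -0.0]
ft_force: [0.4, -0.6, -0.4]
grip_width: 0.0871
grip_force: 0.0
[ 0.5304 -0.1203  0.3502] 13.16892965205803 2.8
stylus_grip 0.66 [176.  31.  26. 118.] [0.6326 0.082  0.011 ]
stylus_grip 0.59 [144. 166.  36. 102.] [0.4519 0.0973 0.011 ]
fork_grip 0.77 [232.  62.  68. 113.] [ 0.6205 -0.0233  0.011 ]
scraper_grip 0.96 [215. 188.  60.  92.] [ 0.4553 -0.025   0.011 ]
spoon_grip 0.63 [146. 168.  36.  99.] [0.4518 0.0951 0.011 ]
tray 0.61 [313. 150. 243. 129.] [ 0.5458 -0.2864  0.011 ]
tray 0.23 [  0. 128.  78. 128.] [0.4488 0.2712 0.011 ]
```

View pics/w1.png

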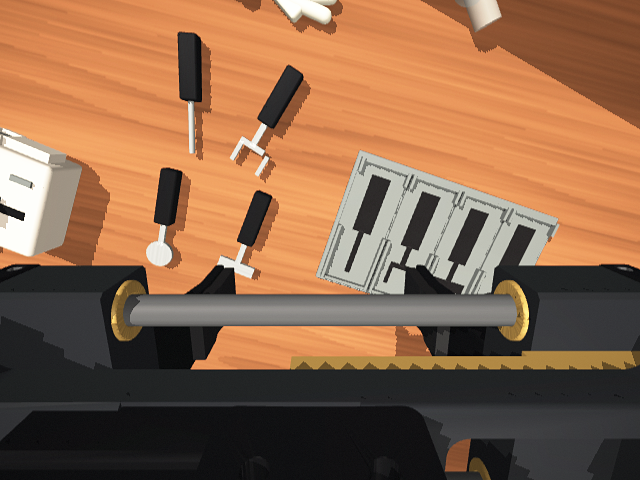

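```bash
python3 -m creep '[{"translation":[-7,-145,10],"roll":0,"gripper":87},{"translation":[-7,-145,10],"roll":0,"gripper":87},{"translation":[-7,-145,10],"roll":0,"gripper":87},{"translation":[-7,-145,10],"roll":0,"gripper":87}]' | tail -0
python3 -m creep '[{"translation":[-7,-145,10],"roll":0,"gripper":87},{"translation":[-7,-145,10],"roll":0,"gripper":87},{"translation":[-7,-145,10],"roll":0,"gripper":87},{"translation":[-7,-145,10],"roll":0,"gripper":87}]' | tail -0
python3 -m creep '[{"translation":[-7,-145,10],"roll":0,"gripper":87},{"translation":[-7,-145,10],"roll":0,"gripper":87},{"translation":[-7,-145,10],"roll":0,"gripper":87},{"translation":[-7,-145,10],"roll":0,"gripper":87},{"translation":[-7,-145,10],"roll":0,"gripper":87}]'
python3 - <<'E'
from h import *
im,E=shot("wrist","w2")
o=telemetry.get_obs(); print(o["position"],yaw(),o["time"])
for n in ["feeder","selector_grip","button_mouth"]:
    for d in viewer.recognise("wrist",n)[:3]:
        b=d["bbox"]; print(n,round(d["p"],2),np.round(b),unproj(E,(b[0]+b[2]/2,b[1]+b[3]/2),0.064)[0])
E
```

```text
time: 4.13
position: [0.4099, 0.2994, 0.3191]
tool_rot: [0.994, 0.114, -0.001, -0.001]
ft_force: [0.7, -1.0, -0.2]
grip_width: 0.0868
grip_force: 0.0
[0.4106 0.2975 0.3192] 12.995633449687276 4.1833
feeder 0.86 [229.  79. 173. 164.] [0.4598 0.3153 0.064 ]
feeder 0.63 [523.   1.  42. 130.] [0.6121 0.0993 0.064 ]
feeder 0.17 [445. 148.  61. 107.] [0.4573 0.1204 0.064 ]
selector_grip 0.97 [300. 165.  47.  37.] [0.4371 0.3007 0.064 ]
button_mouth 0.94 [232.  82. 170. 162.] [0.4574 0.3129 0.064 ]Exception ignored on flushing sys.stdout:
BrokenPipeError: [Errno 32] Broken pipe
Exception ignored on flushing sys.stdout:
BrokenPipeError: [Errno 32] Broken pipe
```

View pics/w2.png

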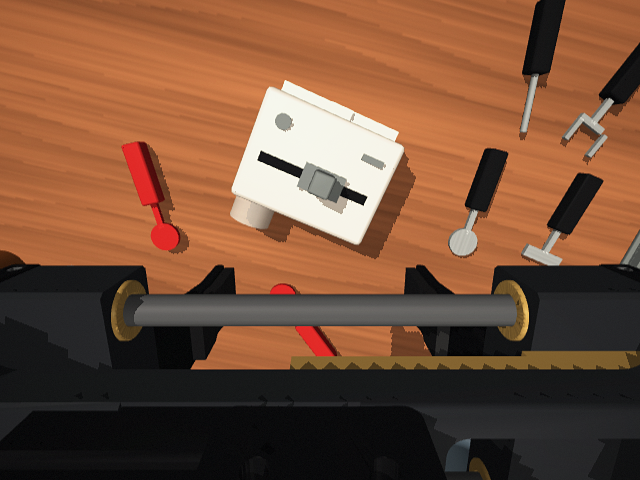

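```bash
python3 - <<'E'
from h import *
from scipy.optimize import minimize
im=cv2.imread("pics/w2.png"); E=extr("wrist")
c=unproj(E,[(270,87),(404,147),(360,245),(232,190)],0.064); print(c, c.mean(0))
for a,b in((0,1),(1,2),(2,3),(3,0)): v=c[b]-c[a]; print(np.hypot(*v[:2]),np.degrees(np.arctan2(v[1],v[0])))
g=im.max(2); m=np.zeros_like(g); m[140:215,250:375]=((g<60)[140:215,250:375])*255
k,l,s,ce=cv2.connectedComponentsWithStats(m); print(s[1:],ce[1:])
pts=np.argwhere(m>0)[:,::-1]; w=unproj(E,pts,0.064)[:,:2]; r=cv2.minAreaRect(w.astype(np.float32)*1000); print("slot",r)
print("stud/bar",unproj(E,[(284,121),(373,162)],0.066))
print("sel top",unproj(E,[(323,183)],0.100))
x=cv2.resize(im[70:260,215:415],None,fx=3.5,fy=3.0*3.5/3,interpolation=cv2.INTER_CUBIC); cv2.imwrite("pics/c2.png",x[:600,:]); print(x.shape)
E
```

```text
[[0.5281 0.3766 0.064 ]
 [0.4995 0.2161 0.064 ]
 [0.3759 0.2358 0.064 ]
 [0.4078 0.3993 0.064 ]] [0.4528 0.3069 0.064 ]
0.16297722466542394 -100.08864387727517
0.1252051145503264 170.9486911229535
0.16657293213912108 78.94166227257672
0.12237255080428333 -10.69973606779117
[[258 151  45  27 427]
 [340 187  27  18 235]] [[279.7728 164.0726]
 [352.8936 195.5277]]
slot ((442.0022277832031, 309.8395080566406), (133.76548767089844, 10.827569007873535), 79.65390014648438)
stud/bar [[0.4968 0.3546 0.066 ]
 [0.4756 0.2465 0.066 ]]
sel top [[0.443  0.2981 0.1   ]]
(665, 700, 3)
```

```bash
python3 -c "
import cv2;x=cv2.imread('pics/w2.png')[75:260,215:415];cv2.imwrite('pics/c2.png',cv2.resize(x,None,fx=3.2,fy=3.2,interpolation=cv2.INTER_CUBIC))"
```

```text
(no output)
```

View pics/c2.png

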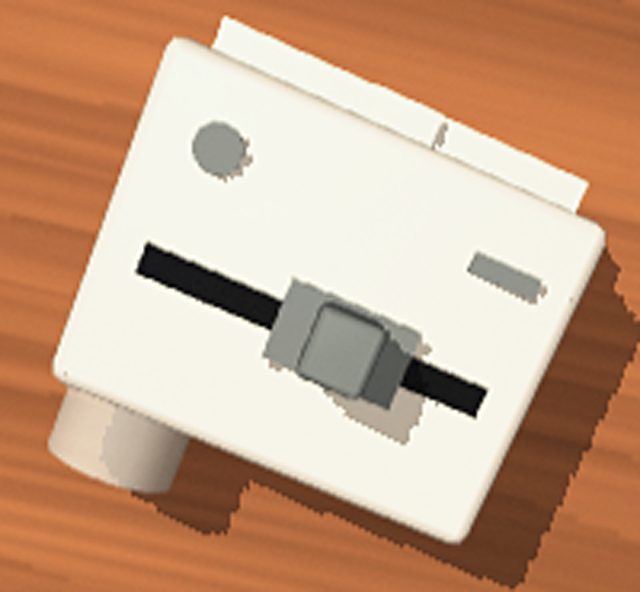

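```bash
python3 -m creep '[{"translation":[32,7,40],"roll":7,"gripper":87},{"translation":[32,7,80],"roll":14,"gripper":87},{"translation":[32,7,120],"roll":21,"gripper":87},{"translation":[32,7,150],"roll":23.4,"gripper":87},{"translation":[32,7,150],"roll":23.4,"gripper":87}]'
python3 - <<'E'
from h import *
o=telemetry.get_obs(); print(o["position"],yaw(),o["time"])
im,E=shot("wrist","w3")
p=proj(E,[[.443,.298,.1]]); print(p)
for d in viewer.recognise("wrist","selector_grip")[:2]: print(d)
E
```

```text
time: 4.75
position: [0.4404, 0.2936, 0.1634]
tool_rot: [0.996, -0.094, -0.007, 0.004]
ft_force: [-0.6, 0.5, 0.1]
grip_width: 0.0871
grip_force: 0.0
[0.4404 0.2936 0.1634] -10.765382977962187 4.75
[[310.4009 254.1415]]
{'bbox': [272.1, 230.5, 69.8, 49.2], 'p': 0.72}
```

View pics/w3.png

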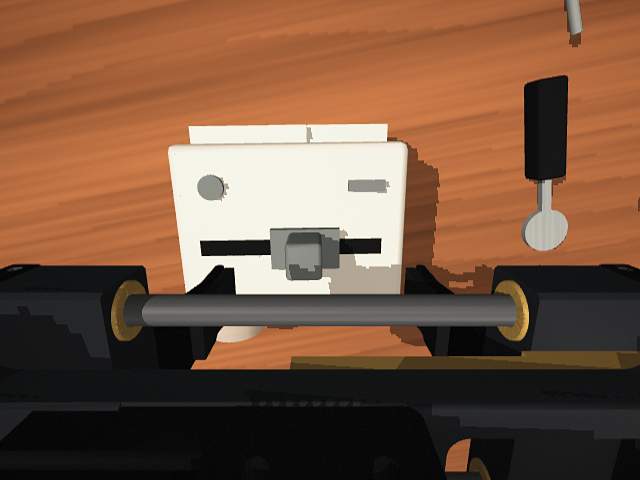

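```bash
python3 - <<'E'
from h import *
E=extr("wrist"); o=telemetry.get_obs()
s=unproj(E,[(304,257)],0.1)[0]; print(o["position"],yaw(),s, "shift tool mm",1000*tohand(s-o["position"]))
f=unproj(E,[(170,148),(407,146)],0.062); print("back edge",f,f.mean(0),np.degrees(np.arctan2(*(f[0]-f[1])[[1,0]])))
sl=unproj(E,[(200,248),(382,246)],0.064); print("slot",sl,sl.mean(0))
c=unproj(E,[(190,126),(308,126),(387,126)],0.05); print("collar",c)
E
```

```text
[0.4442 0.2959 0.1692] -10.582288991805479 [0.4446 0.3057 0.1   ] shift tool mm [-1.3031 -9.7839 69.1585]
back edge [[0.5304 0.388  0.062 ]
 [0.5008 0.2212 0.062 ]] [0.5156 0.3046 0.062 ] 79.90927767370992
slot [[0.4548 0.3863 0.064 ]
 [0.4308 0.2492 0.064 ]] [0.4428 0.3178 0.064 ]
collar [[0.5437 0.3739 0.05  ]
 [0.5278 0.2884 0.05  ]
 [0.5171 0.2311 0.05  ]]
```

```bash
sed -i 's/^def shot.*/def shot(c,name):\n    viewer.camera(c); viewer.camera(c)/; s/^    o=telemetry.get_obs(); im=viewer/    o=telemetry.get_obs(); im=viewer/' h.py; sed -n '/def shot/,/def tohand/p' h.py
python3 - <<'E'
from h import *
im,E=shot("wrist","w4"); o=telemetry.get_obs(); print(o["position"],yaw())
im3=cv2.imread("pics/w3.png"); print("shift w3->w4",cv2.phaseCorrelate(im3[:260].mean(2),im[:260].mean(2)))
g=im.max(2); hs=cv2.cvtColor(im,cv2.COLOR_BGR2HSV)
m=(g<50); m[:, :150]=0; m[:,420:]=0; m[:220]=0; m[262:]=0
ys,xs=np.nonzero(m); print("slot cols",xs.min(),xs.max(),"rows",ys.min(),ys.max())
w=((hs[...,1]<40)&(g>200)); w[262:]=0; w[:,:130]=0; w[:,430:]=0
print("white per row",[(r,np.nonzero(w[r])[0].min(),np.nonzero(w[r])[0].max()) for r in range(120,260,8) if w[r].any()])
cv2.imwrite("pics/c4.png",cv2.resize(im[110:290,150:420],None,fx=2.9,fy=2.9,interpolation=cv2.INTER_CUBIC))
E
```

```text
def shot(c,name):
    viewer.camera(c); viewer.camera(c)
    o=telemetry.get_obs(); im=viewer.camera(c); cv2.imwrite(f"pics/{name}.png",im); return im,extr(c,o)
def tohand(v,yaw_deg=None):
[0.446  0.2977 0.1723] -10.529728242271098
shift w3->w4 ((13.669341129203303, 7.745685189206753), 0.14597959302010421)
slot cols 213 386 rows 234 259
white per row [(136, np.int64(204), np.int64(392)), (144, np.int64(204), np.int64(392)), (152, np.int64(205), np.int64(260)), (160, np.int64(184), np.int64(410)), (168, np.int64(185), np.int64(411)), (176, np.int64(185), np.int64(408)), (184, np.int64(186), np.int64(408)), (192, np.int64(187), np.int64(407)), (200, np.int64(188), np.int64(409)), (208, np.int64(189), np.int64(406)), (216, np.int64(190), np.int64(408)), (224, np.int64(191), np.int64(405)), (232, np.int64(191), np.int64(405)), (240, np.int64(192), np.int64(404)), (248, np.int64(193), np.int64(405)), (256, np.int64(194), np.int64(406))]
```

View pics/c4.png

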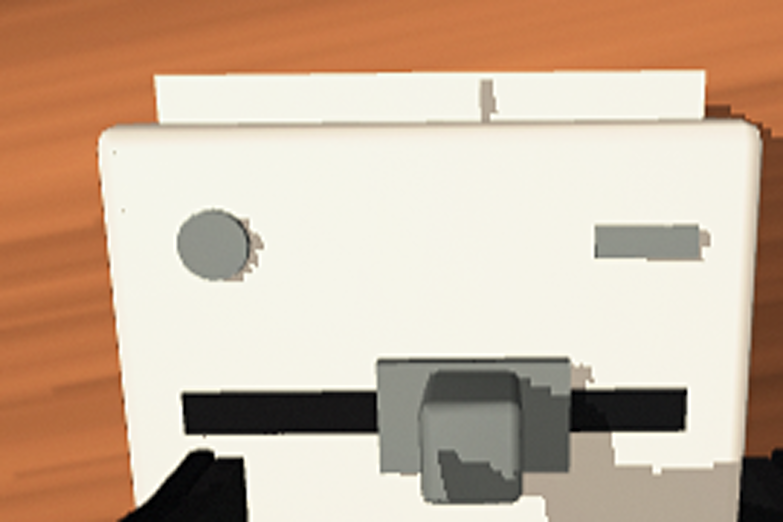

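```bash
python3 - <<'E'
from h import *
E=extr("wrist"); o=telemetry.get_obs()
s=unproj(E,[(312.4,265.9)],0.1)[0]; print(o["position"],yaw(),s, "shift tool mm",1000*tohand(s-o["position"]))
f=unproj(E,[(185,156),(411,154)],0.060); print("back edge",f,f.mean(0),np.linalg.norm(f[0]-f[1]),np.degrees(np.arctan2(*(f[0]-f[1])[[1,0]])))
sl=unproj(E,[(213,252.5),(386.5,251)],0.064); print("slot",sl,sl.mean(0),np.degrees(np.arctan2(*(sl[0]-sl[1])[[1,0]])))
mk=unproj(E,[(223.5,194.5),(373,193.3)],0.066); print("marks",mk,mk.mean(0))
c=unproj(E,[(204,135.5),(318,138.5),(392.5,134.5)],0.05); print("collar",c)
im=viewer.camera("scene"); cv2.imwrite("pics/s4.png",cv2.resize(im[215:320,370:480],None,fx=5.5,fy=5.5,interpolation=cv2.INTER_CUBIC))
E
```

```text
[0.446  0.2977 0.1723] -10.529728242271098 [0.4387 0.3037 0.1   ] shift tool mm [-8.631  -4.3476 72.2484]
back edge [[0.5259 0.3835 0.06  ]
 [0.4971 0.2199 0.06  ]] [0.5115 0.3017 0.06  ] 0.16617245394611926 79.99223384177418
slot [[0.4511 0.381  0.064 ]
 [0.4279 0.2481 0.064 ]] [0.4395 0.3145 0.064 ] 80.06853498589966
marks [[0.4937 0.3609 0.066 ]
 [0.4745 0.2522 0.066 ]] [0.4841 0.3066 0.066 ]
collar [[0.5383 0.3691 0.05  ]
 [0.5205 0.285  0.05  ]
 [0.5131 0.2294 0.05  ]]
```

View pics/s4.png

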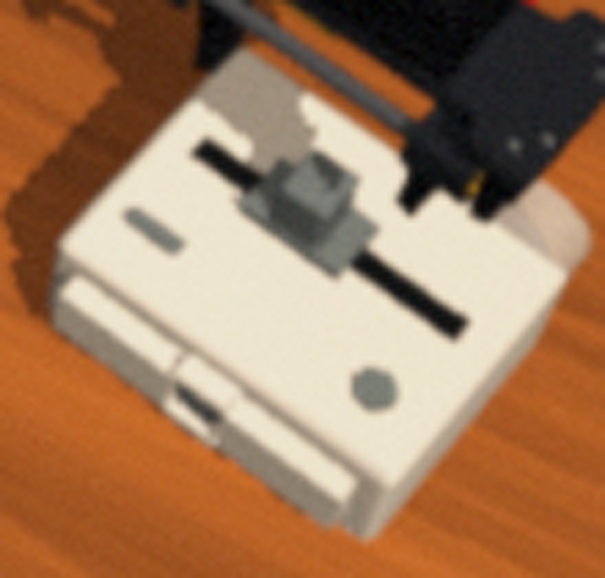

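```bash
python3 -m creep '[{"translation":[-9,-4,20],"roll":-0.5,"gripper":87},{"translation":[-9,-4,50],"roll":-0.5,"gripper":87},{"translation":[-9,-4,75],"roll":-0.5,"gripper":87},{"translation":[-9,-4,82],"roll":-0.5,"gripper":87},{"translation":[-9,-4,82],"roll":-0.5,"gripper":87}]'
python3 -m creep '[{"translation":[0,0,0],"roll":0,"gripper":10},{"translation":[0,0,0],"roll":0,"gripper":10},{"translation":[0,0,0],"roll":0,"gripper":10},{"translation":[0,0,0],"roll":0,"gripper":10},{"translation":[0,0,0],"roll":0,"gripper":10}]' 15
python3 -m creep '[{"translation":[0,0,0],"roll":0,"gripper":10},{"translation":[0,0,0],"roll":0,"gripper":10},{"translation":[0,0,0],"roll":0,"gripper":10},{"translation":[0,0,0],"roll":0,"gripper":10},{"translation":[0,0,0],"roll":0,"gripper":10}]'
```

```text
time: 5.47
position: [0.4355, 0.303, 0.0874]
tool_rot: [0.996, -0.087, -0.001, 0.0]
ft_force: [-0.1, -0.6, -0.4]
grip_width: 0.0871
grip_force: 0.0
time: 5.88
position: [0.4363, 0.3033, 0.0885]
tool_rot: [0.996, -0.087, 0.001, -0.0]
ft_force: [0.2, -0.9, 0.7]
grip_width: 0.0612
grip_force: 0.0
time: 6.3
position: [0.4361, 0.3034, 0.0879]
tool_rot: [0.996, -0.087, 0.0, -0.0]
ft_force: [-1.2, 1.9, 4.3]
grip_width: 0.0491
grip_force: 15.0
```

```bash
python3 -m creep '[{"translation":[0,0,0],"roll":0,"gripper":65},{"translation":[0,0,0],"roll":0,"gripper":65},{"translation":[0,0,0],"roll":0,"gripper":65},{"translation":[0,0,-8],"roll":0,"gripper":65},{"translation":[0,0,-8],"roll":0,"gripper":65}]' >/dev/null
python3 -m creep '[{"translation":[0,0,0],"roll":0,"gripper":10},{"translation":[0,0,0],"roll":0,"gripper":10},{"translation":[0,0,0],"roll":0,"gripper":10},{"translation":[0,0,0],"roll":0,"gripper":10},{"translation":[0,0,0],"roll":0,"gripper":10}]' 15 >/dev/null
python3 -m creep '[{"translation":[0,0,0],"roll":0,"gripper":10},{"translation":[0,0,0],"roll":0,"gripper":10},{"translation":[0,0,0],"roll":0,"gripper":10},{"translation":[0,0,0],"roll":0,"gripper":10},{"translation":[0,0,0],"roll":0,"gripper":10}]'
python3 -m creep '[{"translation":[0,0,0],"roll":0,"gripper":10},{"translation":[0,0,0],"roll":0,"gripper":10},{"translation":[0,0,0],"roll":0,"gripper":10},{"translation":[0,0,0],"roll":0,"gripper":10},{"translation":[0,0,0],"roll":0,"gripper":10}]'
```

```text
time: 7.55
position: [0.4357, 0.3031, 0.0955]
tool_rot: [0.996, -0.087, -0.0, -0.0]
ft_force: [0.9, 0.8, -0.1]
grip_width: 0.0237
grip_force: 15.0
time: 7.97
position: [0.4357, 0.3031, 0.0955]
tool_rot: [0.996, -0.087, -0.0, -0.0]
ft_force: [-0.0, 0.5, 0.0]
grip_width: 0.024
grip_force: 15.0
```

```bash
python3 -m creep '[{"translation":[0,-10,0],"roll":0,"gripper":10},{"translation":[0,-20,0],"roll":0,"gripper":10},{"translation":[0,-30,0],"roll":0,"gripper":10},{"translation":[0,-40,0],"roll":0,"gripper":10},{"translation":[0,-44,0],"roll":0,"gripper":10}]'
python3 -m creep '[{"translation":[0,-2,0],"roll":0,"gripper":10},{"translation":[0,-4,0],"roll":0,"gripper":10},{"translation":[0,-4,0],"roll":0,"gripper":10}]'
python3 -m creep '[{"translation":[0,-2,0],"roll":0,"gripper":10},{"translation":[0,-4,0],"roll":0,"gripper":10},{"translation":[0,-4,0],"roll":0,"gripper":10}]'
```

```text
time: 8.38
position: [0.4437, 0.3481, 0.0955]
tool_rot: [0.996, -0.087, 0.0, -0.0]
ft_force: [0.6, -2.5, 1.9]
grip_width: 0.024
grip_force: 15.0
time: 8.63
position: [0.4442, 0.351, 0.0955]
tool_rot: [0.996, -0.087, 0.0, -0.0]
ft_force: [0.4, 0.5, -1.3]
grip_width: 0.0241
grip_force: 15.0
time: 8.88
position: [0.4448, 0.3543, 0.0955]
tool_rot: [0.996, -0.087, -0.0, -0.0]
ft_force: [1.2, -1.7, -1.1]
grip_width: 0.0241
grip_force: 15.0
```

```bash
python3 -m creep '[{"translation":[0,-2,0],"roll":0,"gripper":10},{"translation":[0,-3,0],"roll":0,"gripper":10},{"translation":[0,-3,0],"roll":0,"gripper":10}]'
python3 -m creep '[{"translation":[0,-1,0],"roll":0,"gripper":10},{"translation":[0,-2,0],"roll":0,"gripper":10},{"translation":[0,-2,0],"roll":0,"gripper":10}]'
```

```text
time: 9.13
position: [0.4448, 0.3547, 0.0955]
tool_rot: [0.996, -0.087, -0.001, 0.003]
ft_force: [1.6, -9.4, 2.0]
grip_width: 0.0238
grip_force: 15.0
time: 9.38
position: [0.4448, 0.3549, 0.0955]
tool_rot: [0.996, -0.086, -0.001, 0.004]
ft_force: [1.8, -14.8, 5.0]
grip_width: 0.0241
grip_force: 15.0
```

```bash
python3 -m creep '[{"translation":[0,4,0],"roll":0,"gripper":10},{"translation":[0,4,0],"roll":0,"gripper":60},{"translation":[0,4,0],"roll":0,"gripper":60},{"translation":[0,4,0],"roll":0,"gripper":60},{"translation":[0,4,0],"roll":0,"gripper":60}]'
python3 -m creep '[{"translation":[0,0,-35],"roll":0,"gripper":87},{"translation":[10,5,-70],"roll":-5,"gripper":87},{"translation":[40,35,-100],"roll":-12,"gripper":87},{"translation":[65,65,-110],"roll":-19,"gripper":87},{"translation":[90,95,-110],"roll":-23,"gripper":87}]' >/dev/null
python3 -m creep '[{"translation":[8,40,0],"roll":0,"gripper":87},{"translation":[16,80,0],"roll":0,"gripper":87},{"translation":[24,120,0],"roll":0,"gripper":87},{"translation":[27,175,0],"roll":0,"gripper":87},{"translation":[27,175,0],"roll":0,"gripper":87}]'
cat >> h.py <<'E'
from scipy.optimize import least_squares
def handle(im,E,px):
    "fit a 80x24x22 mm black handle on the surface (z0=0) near pixel px"
    return handle_z(im,E,px,0.0)
def handle_z(im,E,px,z0):
    m=(im.max(2)<75).astype(np.uint8); m[266:]=0
    k,l,s,c=cv2.connectedComponentsWithStats(m)
    i=min((j for j in range(1,k) if s[j,4]>250),key=lambda j:np.hypot(*(c[j]-px)))
    cnt=(l==i).astype(np.uint8)
    r=cv2.minAreaRect(np.argwhere(l==i)[:,::-1].astype(np.float32))
    w=unproj(E,cv2.boxPoints(r),z0+.016)[:,:2]; e=[w[1]-w[0],w[2]-w[1]]; v=max(e,key=np.linalg.norm); v=v if v[0]>0 else -v
    sig=np.array([[a,b,c] for a in(-.04,.04) for b in(-.012,.012) for c in(0,.022)])
    def hull(p):
        R2=np.array([[np.cos(p[2]),-np.sin(p[2])],[np.sin(p[2]),np.cos(p[2])]])
        return cv2.convexHull(proj(E,np.c_[sig[:,:2]@R2.T+p[:2],sig[:,2]+z0]).astype(np.float32))
    def mom(M):
        a=M["m00"]; q=np.arctan2(2*M["mu11"],M["mu20"]-M["mu02"]); return M["m10"]/a,M["m01"]/a,q
    t=mom(cv2.moments(cnt,True))
    def f(p):
        h=mom(cv2.moments(hull(p))); return [h[0]-t[0],h[1]-t[1],60*np.sin(h[2]-t[2])]
    p=least_squares(f,[*w.mean(0),np.arctan2(v[1],v[0])],diff_step=1e-3,x_scale=[.1,.1,.5]).x
    print("px",c[i],"area ratio",s[i,4]/cv2.contourArea(hull(p)))
    return p[:2],np.degrees(p[2])
def go(xy,yw):
    o=telemetry.get_obs(); y=yaw(); d=np.r_[xy,0]-o["position"]; d[2]=0
    print("TCP",o["position"],"yaw",round(y,2),"shift",np.round(1000*tohand(d),1)[:2],"roll",round(y-yw,2),"t",o["time"])
E
python3 - <<'E'
from h import *
im,E=shot("wrist","w5")
for d in viewer.recognise("wrist","stylus_grip")[:2]: print(d)
b=viewer.recognise("wrist","stylus_grip")[0]["bbox"]
p,a=handle(im,E,(b[0]+b[2]/2,b[1]+b[3]*.3)); print(p,a); go(p,a)
E
```

```text
time: 9.8
position: [0.4451, 0.3559, 0.0957]
tool_rot: [0.996, -0.087, 0.0, -0.0]
ft_force: [0.1, -0.7, -0.5]
grip_width: 0.0429
grip_force: 0.0
time: 10.63
position: [0.5817, 0.0829, 0.2054]
tool_rot: [0.994, 0.111, 0.001, 0.001]
ft_force: [0.8, -0.1, 0.1]
grip_width: 0.0864
grip_force: 0.0
{'bbox': [325.8, 91.6, 31.4, 151.7], 'p': 0.7}
px [338.0761 136.6627] area ratio 0.9637187038835213
[0.6585 0.0846] 9.297009730338312
TCP [0.5784 0.0891 0.2049] yaw 13.03 shift [77.  22.5] roll 3.73 t 10.8833
```

View pics/w5.png

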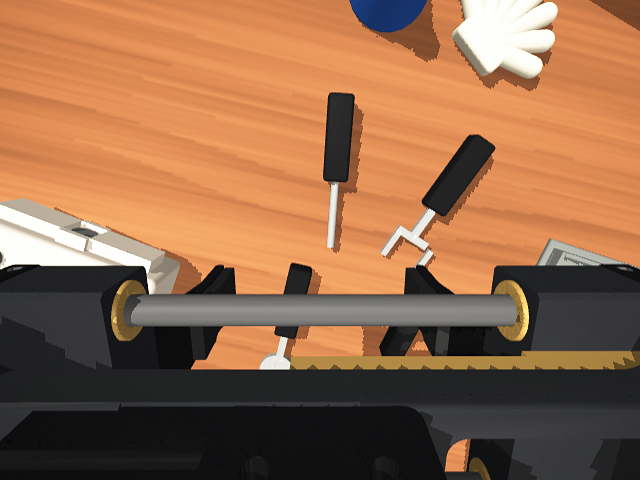

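```bash
python3 - <<'E'
from h import *
E=extr("wrist")
print(proj(E,[[.6585-.108*np.cos(.1623),.0846-.108*np.sin(.1623),.011]]))
print(unproj(E,[(82,233),(60,235),(105,236)],.036), unproj(E,[(82,233)],.049))
E
python3 -m creep '[{"translation":[35,10,20],"roll":2,"gripper":60},{"translation":[68,20,45],"roll":3.7,"gripper":60},{"translation":[77,22.5,80],"roll":3.7,"gripper":60},{"translation":[77,22.5,110],"roll":3.7,"gripper":60},{"translation":[77,22.5,110],"roll":3.7,"gripper":60}]'
python3 - <<'E'
from h import *
im,E=shot("wrist","w6")
p,a=handle(im,E,(320,250)); print(p,a); go(p,a)
E
```

```text
[[333.956  245.5372]]
[[0.5168 0.3062 0.036 ]
 [0.5101 0.3265 0.036 ]
 [0.5188 0.2847 0.036 ]] [[0.5222 0.2978 0.049 ]]
time: 11.3
position: [0.6542, 0.0856, 0.0882]
tool_rot: [0.997, 0.082, -0.007, -0.001]
ft_force: [-2.3, 0.3, -0.9]
grip_width: 0.0632
grip_force: 0.0
px [320.0984 226.7924] area ratio 0.6246324864003955
[0.6722 0.0867] 9.62906650979934
TCP [0.659  0.0848 0.096 ] yaw 9.4 shift [13.3  0.3] roll -0.23 t 11.45
```

```bash
cat >> h.py <<'E'
def endx(im,E,z0,cols=(314,326),lo=260):
    "tool-frame x of the handle's far end (its upper edge row), bottom edge at z0"
    m=(im.max(2)<75)[:lo,cols[0]:cols[1]]; rows=[np.nonzero(c)[0] for c in m.T]
    top=np.median([r.min() for r in rows if len(r)])
    w=unproj(E,[(320,top)],z0)[0]; w2=unproj(E,[(320,top)],z0+.022)[0]; o=telemetry.get_obs(); f=lambda w:1000*tohand(w-o["position"])
    print("end row",top,"far end tool xyz bottom",f(w),"top",f(w2)); return f(w)
E
python3 - <<'E'
from h import *
im=cv2.imread("pics/w6.png"); E=extr("wrist"); endx(im,E,0)
E=extr("wrist"); o=telemetry.get_obs(); r=R.from_quat(o["tool_rot"]).as_matrix()
cv2.imwrite("pics/c6.png",im[130:330,200:440])
E
```

```text
end row 189.0 far end tool xyz bottom [39.9934  0.9272 95.9858] top [42.696   0.8923 73.9867]
```

View pics/c6.png

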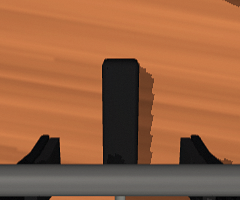

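```bash
python3 -m creep '[{"translation":[0,0,30],"roll":0,"gripper":60},{"translation":[0,0,60],"roll":0,"gripper":60},{"translation":[0,0,70],"roll":0,"gripper":60},{"translation":[0,0,73],"roll":0,"gripper":60},{"translation":[0,0,73],"roll":0,"gripper":60}]'
python3 -m creep '[{"translation":[0,0,0],"roll":0,"gripper":10},{"translation":[0,0,0],"roll":0,"gripper":10},{"translation":[0,0,0],"roll":0,"gripper":10},{"translation":[0,0,0],"roll":0,"gripper":10},{"translation":[0,0,0],"roll":0,"gripper":10}]' 40 >/dev/null
python3 -m creep '[{"translation":[0,0,0],"roll":0,"gripper":10},{"translation":[0,0,0],"roll":0,"gripper":10},{"translation":[0,0,0],"roll":0,"gripper":10},{"translation":[0,0,0],"roll":0,"gripper":10},{"translation":[0,0,0],"roll":0,"gripper":10}]'
```

```text
time: 11.87
position: [0.6597, 0.0835, 0.0233]
tool_rot: [0.997, 0.081, 0.001, 0.0]
ft_force: [0.1, -0.9, -0.6]
grip_width: 0.0601
grip_force: 0.0
time: 12.7
position: [0.6593, 0.0832, 0.0223]
tool_rot: [0.997, 0.081, 0.0, -0.0]
ft_force: [-0.3, 0.7, 4.2]
grip_width: 0.0237
grip_force: 40.0
```

```bash
python3 -m creep '[{"translation":[0,0,-40],"roll":0,"gripper":10},{"translation":[0,0,-80],"roll":0,"gripper":10},{"translation":[0,0,-120],"roll":0,"gripper":10},{"translation":[0,0,-120],"roll":0,"gripper":10}]'
python3 - <<'E'
from h import *
a=cv2.imread("pics/w5.png")[195:270,0:180]; s=viewer.camera("scene"); b=s[255:320,370:450]
cv2.imwrite("pics/s7.png",s)
A=cv2.resize(a,None,fx=4.4,fy=4.4,interpolation=cv2.INTER_CUBIC)[:300,:790]; B=cv2.resize(b,None,fx=4.4,fy=4.4,interpolation=cv2.INTER_CUBIC)[:290]
out=np.zeros((595,800,3),np.uint8); out[:A.shape[0],:A.shape[1]]=A; out[305:305+B.shape[0],:B.shape[1]]=B
im,E=shot("wrist","w7"); C=cv2.resize(im[150:330,230:410],None,fx=1.6,fy=1.6); out[305:305+288,400:688]=C
cv2.imwrite("pics/c7.png",out)
o=telemetry.get_obs(); endx(im,E,o["position"][2]-.0225)
E
```

```text
time: 13.03
position: [0.6648, 0.0829, 0.1503]
tool_rot: [0.997, 0.081, 0.008, 0.001]
ft_force: [1.0, 0.2, -0.1]
grip_width: 0.0234
grip_force: 40.0
end row 211.0 far end tool xyz bottom [38.8334  1.0415 22.3789] top [42.9204  0.9922  0.3661]
```

View pics/c7.png

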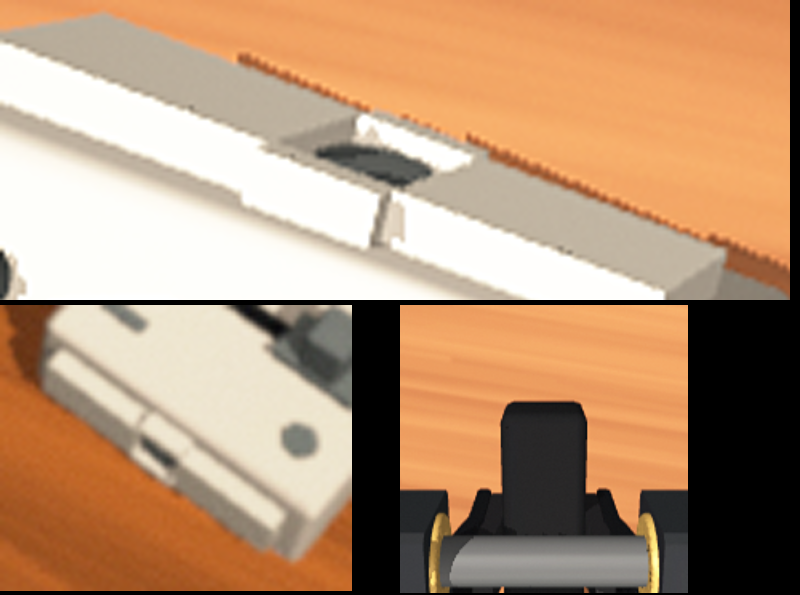

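```bash
python3 - <<'E'
from h import *
y=np.radians(13.03); q=[np.cos(y/2),np.sin(y/2),0,0]
E=extr("wrist",{"tool_rot":q,"position":np.array([.5784,.0891,.2049])})
px=lambda x,y:(x/4.4,195+y/4.4)
print("test",proj(E,[[.5518,.0671,.011]]))
t=unproj(E,[px(260,148),px(388,191)],.049); b=unproj(E,[px(371,112),px(486,155)],.023); c=unproj(E,[px(376,151)],.036)
bt=unproj(E,[px(375,163)],.036)
print(t,np.linalg.norm(t[1]-t[0]),b,np.linalg.norm(b[1]-b[0]),c,bt)
fx=np.array([np.cos(np.radians(-10)),np.sin(np.radians(-10))]); fy=np.array([-fx[1],fx[0]])
for p in (*t,*b,*c,*bt): d=p[:2]-[.4395,.3145]; print(1000*d@fx,1000*d@fy)
Es=extr("scene"); p=(370+155/4.4,255+(453-305)/4.4); d=unproj(Es,[p],.036)[0]; print("scene",d,1000*(d[:2]-[.4395,.3145])@fx,1000*(d[:2]-[.4395,.3145])@fy)
go([0,0],-10)
E
```

```text
test [[333.8053 245.8618]]
[[0.522  0.318  0.049 ]
 [0.5186 0.2918 0.049 ]] 0.02646115241812471 [[0.5252 0.3128 0.023 ]
 [0.521  0.2871 0.023 ]] 0.026020149331654776 [[0.5215 0.3029 0.036 ]] [[0.5188 0.303  0.036 ]]
80.59461525472682 17.77223816834476
81.8502758362144 -8.659105040038076
84.65941954492294 13.174432354301405
85.00772081733592 -12.843385722263926
82.79397433030806 2.848017767642522
80.07455657295368 2.4312088071366054
scene [0.5246 0.3011 0.036 ] 86.16821035013952 1.6139106865557586
TCP [0.6579 0.0831 0.1407] yaw 9.29 shift [-662.7  -24.2] roll 19.29 t 13.2333
```

```bash
python3 -m creep '[{"translation":[10,-40,0],"roll":5,"gripper":10},{"translation":[20,-80,0],"roll":10,"gripper":10},{"translation":[30,-120,0],"roll":15,"gripper":10},{"translation":[40,-160,0],"roll":19,"gripper":10},{"translation":[43,-188,0],"roll":19.3,"gripper":10}]'
python3 -m creep '[{"translation":[0,0,0],"roll":0,"gripper":10},{"translation":[0,0,0],"roll":0,"gripper":10}]'
python3 - <<'E'
from h import *
im,E=shot("wrist","w8"); o=telemetry.get_obs()
go([.6702,.2759],-10); print(o["grip_width"])
E
```

```text
time: 13.65
position: [0.6703, 0.2789, 0.139]
tool_rot: [0.996, -0.088, -0.002, -0.0]
ft_force: [1.1, -0.0, -0.7]
grip_width: 0.0237
grip_force: 40.0
time: 13.82
position: [0.6692, 0.2773, 0.1388]
tool_rot: [0.996, -0.085, -0.002, 0.001]
ft_force: [0.7, -0.0, -1.2]
grip_width: 0.0238
grip_force: 40.0
TCP [0.6706 0.2741 0.1403] yaw -10.08 shift [-0.7 -1.7] roll -0.08 t 13.9667
0.023539165754645285
```

```bash
python3 -m creep '[{"translation":[0,-1,40],"roll":0,"gripper":10},{"translation":[0,-1,80],"roll":0,"gripper":10},{"translation":[0,-1,93],"roll":0,"gripper":10},{"translation":[0,-1,93],"roll":0,"gripper":10},{"translation":[0,-1,93],"roll":0,"gripper":10}]'
python3 -m creep '[{"translation":[-15,0,0],"roll":0,"gripper":10},{"translation":[-30,0,0],"roll":0,"gripper":10},{"translation":[-35,0,0],"roll":0,"gripper":10},{"translation":[-35,0,0],"roll":0,"gripper":10}]'
python3 - <<'E'
from h import *
viewer.camera("side"); viewer.camera("side")
o=telemetry.get_obs(); go([.617,.2852],-10)
y=np.radians(yaw()); tip=o["position"]-np.r_[.109*np.cos(y),.109*np.sin(y),.0113]; print("tip",tip)
fx=np.array([np.cos(np.radians(-10)),np.sin(np.radians(-10))]); fy=np.array([-fx[1],fx[0]]); d=tip[:2]-[.4395,.3145]; print("tip feeder xy",1000*d@fx,1000*d@fy)
s=viewer.camera("scene"); t=viewer.camera("side")
Es=extr("scene"); print(proj(Es,[tip,[.5225,.3019,.036]]))
out=np.zeros((560,800,3),np.uint8); out[:560,:800]=cv2.resize(s[240:310,370:470],None,fx=8,fy=8,interpolation=cv2.INTER_CUBIC)
cv2.imwrite("pics/c9.png",out)
E
```

```text
time: 14.38
position: [0.6715, 0.2753, 0.0485]
tool_rot: [0.996, -0.088, -0.001, 0.0]
ft_force: [0.4, 0.3, -0.4]
grip_width: 0.0237
grip_force: 40.0
time: 14.72
position: [0.6374, 0.2832, 0.0517]
tool_rot: [0.996, -0.087, 0.001, -0.001]
ft_force: [-0.1, -0.3, -0.4]
grip_width: 0.0233
grip_force: 40.0
TCP [0.639  0.2829 0.0512] yaw -10.01 shift [-22.1   1.6] roll -0.01 t 14.8167
tip [0.5317 0.3019 0.0399]
tip feeder xy 92.99706543230378 3.5778300657638415
[[404.3272 290.5078]
 [405.9618 288.0566]]
```

View pics/c9.png

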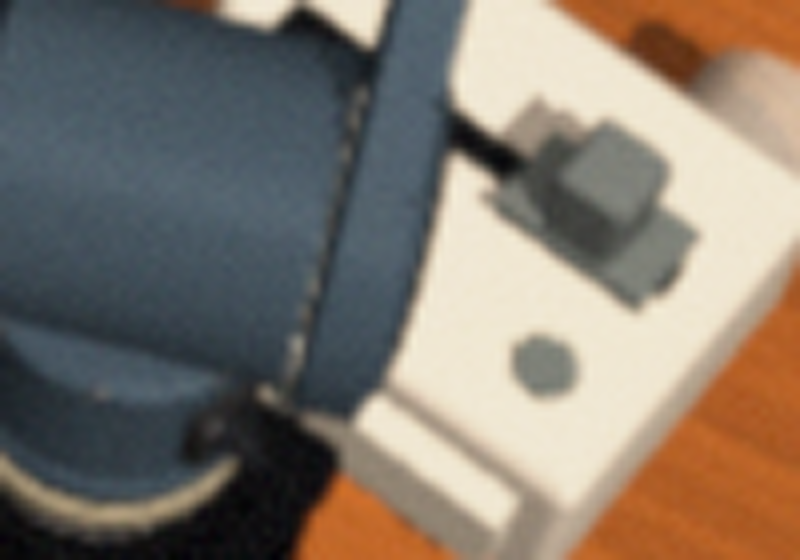

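```bash
python3 -m creep '[{"translation":[0,1.5,3],"roll":0,"gripper":10},{"translation":[0,1.5,3],"roll":0,"gripper":10},{"translation":[0,1.5,3],"roll":0,"gripper":10}]'
python3 -m creep '[{"translation":[-4,0,0],"roll":0,"gripper":10},{"translation":[-8,0,0],"roll":0,"gripper":10},{"translation":[-8,0,0],"roll":0,"gripper":10}]'
python3 -m creep '[{"translation":[-3,0,0],"roll":0,"gripper":10},{"translation":[-5,0,0],"roll":0,"gripper":10},{"translation":[-5,0,0],"roll":0,"gripper":10}]'
```

```text
time: 15.17
position: [0.6369, 0.2808, 0.0456]
tool_rot: [0.996, -0.088, -0.0, 0.0]
ft_force: [0.0, -0.3, -0.7]
grip_width: 0.0238
grip_force: 40.0
time: 15.42
position: [0.6281, 0.2827, 0.0459]
tool_rot: [0.996, -0.087, -0.0, 0.0]
ft_force: [1.1, -1.3, -0.7]
grip_width: 0.024
grip_force: 40.0
time: 15.67
position: [0.6247, 0.2834, 0.0464]
tool_rot: [0.996, -0.087, 0.001, -0.0]
ft_force: [2.7, -1.8, -0.4]
grip_width: 0.0235
grip_force: 40.0
```

```bash
python3 -m creep '[{"translation":[-2,0,0],"roll":0,"gripper":10},{"translation":[-4,0,0],"roll":0,"gripper":10},{"translation":[-4,0,0],"roll":0,"gripper":10}]'
python3 -m creep '[{"translation":[-2,0,0],"roll":0,"gripper":10},{"translation":[-3,0,0],"roll":0,"gripper":10},{"translation":[-3,0,0],"roll":0,"gripper":10}]'
python3 -m creep '[{"translation":[-1,0,0],"roll":0,"gripper":10},{"translation":[-2,0,0],"roll":0,"gripper":10},{"translation":[-2,0,0],"roll":0,"gripper":10}]'
```

```text
time: 15.92
position: [0.621, 0.2841, 0.0464]
tool_rot: [0.996, -0.087, 0.001, -0.0]
ft_force: [5.3, -1.1, -1.8]
grip_width: 0.0234
grip_force: 40.0
time: 16.17
position: [0.6206, 0.2844, 0.0472]
tool_rot: [0.996, -0.087, 0.004, -0.0]
ft_force: [6.8, -1.8, -2.7]
grip_width: 0.0237
grip_force: 40.0
time: 16.42
position: [0.6205, 0.2845, 0.0477]
tool_rot: [0.996, -0.087, 0.006, -0.001]
ft_force: [11.1, -4.1, -1.0]
grip_width: 0.0236
grip_force: 40.0
```

```bash
python3 -m creep '[{"translation":[-1,0,0],"roll":0,"gripper":10},{"translation":[-1,0,0],"roll":0,"gripper":10},{"translation":[-1,0,0],"roll":0,"gripper":10},{"translation":[-1,0,0],"roll":0,"gripper":10},{"translation":[-1,0,0],"roll":0,"gripper":10}]'
python3 -m creep '[{"translation":[10,0,0],"roll":0,"gripper":10},{"translation":[30,0,0],"roll":0,"gripper":10},{"translation":[50,0,0],"roll":0,"gripper":10},{"translation":[65,0,0],"roll":0,"gripper":10},{"translation":[65,0,0],"roll":0,"gripper":10}]'
python3 -m creep '[{"translation":[0,0,-40],"roll":0,"gripper":10},{"translation":[0,0,-80],"roll":0,"gripper":10},{"translation":[0,0,-100],"roll":0,"gripper":10},{"translation":[0,0,-100],"roll":0,"gripper":10}]'
python3 - <<'E'
from h import *
im,E=shot("wrist","w10"); o=telemetry.get_obs(); endx(im,E,o["position"][2]-.0225); go([.55,-.19],0); print(o["grip_width"])
E
```

```text
time: 16.83
position: [0.6205, 0.2846, 0.0479]
tool_rot: [0.996, -0.087, 0.007, -0.001]
ft_force: [10.6, -3.7, -2.4]
grip_width: 0.0239
grip_force: 40.0
time: 17.25
position: [0.68, 0.2733, 0.046]
tool_rot: [0.996, -0.088, 0.0, -0.0]
ft_force: [0.4, 0.3, -0.5]
grip_width: 0.0241
grip_force: 40.0
time: 17.58
position: [0.6795, 0.2755, 0.1523]
tool_rot: [0.996, -0.087, 0.004, -0.002]
ft_force: [1.2, 0.9, -0.3]
grip_width: 0.0234
grip_force: 40.0
end row 211.0 far end tool xyz bottom [38.7491  0.1318 22.3189] top [42.838   0.1299  0.2995]
TCP [0.6756 0.2741 0.1449] yaw -10.0 shift [-43.1 478.8] roll -10.0 t 17.7333
0.023520260124244647
```

```bash
python3 -m creep '[{"translation":[-22,191,-35],"roll":-4.3,"gripper":10},{"translation":[-22,191,-35],"roll":-4.3,"gripper":10},{"translation":[-22,191,-35],"roll":-4.3,"gripper":10},{"translation":[-22,191,-35],"roll":-4.3,"gripper":10},{"translation":[-22,191,-35],"roll":-4.3,"gripper":10}]' >/dev/null
python3 -m creep '[{"translation":[-8,191,-35],"roll":0,"gripper":10},{"translation":[-8,191,-35],"roll":0,"gripper":10},{"translation":[-8,191,-35],"roll":0,"gripper":10},{"translation":[-8,191,-35],"roll":0,"gripper":10},{"translation":[-8,191,-35],"roll":0,"gripper":10}]' >/dev/null
python3 -m creep '[{"translation":[-8,191,-35],"roll":0,"gripper":10},{"translation":[-8,191,-35],"roll":0,"gripper":10},{"translation":[-8,191,-35],"roll":0,"gripper":10},{"translation":[-8,191,-35],"roll":0,"gripper":10},{"translation":[-8,191,-35],"roll":0,"gripper":10}]'
cat >> h.py <<'E'
def flats(im,E,z=.010,thr=75):
    "80x24 printed handle outlines at height z: centre, yaw, size"
    m=(im.max(2)<thr).astype(np.uint8); m[266:]=0; k,l,s,c=cv2.connectedComponentsWithStats(m)
    for j in range(1,k):
        if s[j,4]<400: continue
        mj=cv2.morphologyEx((l==j).astype(np.uint8),cv2.MORPH_OPEN,np.ones((9,9))) if s[j,2]*s[j,3]<20000 else (l==j)
        p=np.argwhere(mj>0)[:,::-1]
        if len(p)<200: continue
        w=unproj(E,p,z)[:,:2]*1000; r=cv2.minAreaRect(w.astype(np.float32)); print(np.round(c[j]),s[j].tolist(),np.round(r[0],1),np.round(r[1],1),round(r[2],1))
E
python3 - <<'E'
from h import *
im,E=shot("wrist","w11"); o=telemetry.get_obs(); print(o["position"],yaw(),o["grip_width"],o["time"]); flats(im,E)
E
```

```text
time: 18.98
position: [0.5671, -0.2916, 0.249]
tool_rot: [0.999, -0.051, -0.002, -0.001]
ft_force: [0.2, 0.7, -0.2]
grip_width: 0.0238
grip_force: 40.0
[ 0.5675 -0.2901  0.2487] -5.953686350611117 0.023622067819570568 19.1333
[ 78. 158.] [61, 120, 37, 77, 2414] [649.6 -35.6] [35.3 82.4] 70.3
[367. 235.] [354, 205, 26, 61, 1421] [ 529.5 -345.9] [26.6 73.1] 85.5
[432. 234.] [419, 204, 28, 62, 1465] [ 522.1 -421.3] [27.5 74.1] 85.2
[236. 236.] [223, 207, 28, 59, 1386] [ 544.4 -193.8] [27.3 70.5] 84.9
[317. 237.] [289, 206, 58, 60, 3196] [ 534.9 -288.7] [65.5 71.3] 84.0
```

View pics/w11.png

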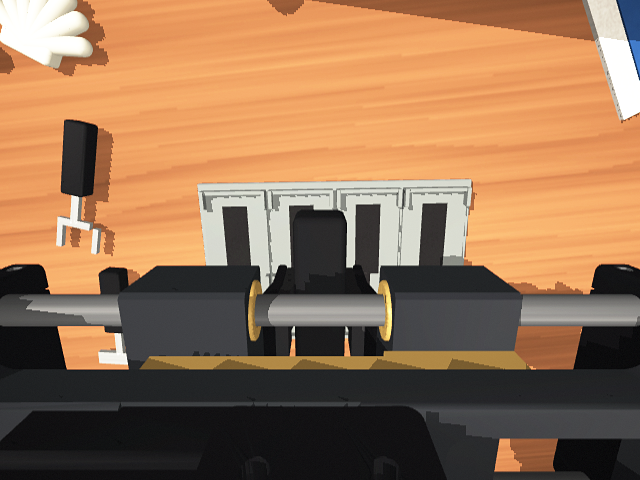

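```bash
python3 -m creep '[{"translation":[-40,16,30],"roll":0,"gripper":10},{"translation":[-60,16,60],"roll":0,"gripper":10},{"translation":[-60,16,60],"roll":0,"gripper":10},{"translation":[-60,16,60],"roll":0,"gripper":10}]'
python3 - <<'E'
from h import *
im,E=shot("wrist","w12"); o=telemetry.get_obs(); print(o["position"],yaw(),o["grip_width"],o["time"]); flats(im,E)
E
```

```text
time: 19.47
position: [0.5035, -0.2941, 0.1866]
tool_rot: [0.999, -0.05, -0.005, -0.005]
ft_force: [0.8, 0.5, -0.3]
grip_width: 0.0237
grip_force: 40.0
[ 0.5093 -0.2982  0.1913] -5.645095750960255 0.02368153899496913 19.6167
[16. 91.] [0, 40, 35, 100, 3156] [648.4 -40.4] [28.9 81.6] 70.9
[446. 200.] [430, 153, 36, 113, 2698] [ 518.4 -420.9] [27.7 81.9] 84.8
[208. 201.] [190, 155, 36, 111, 2665] [ 538.9 -193.2] [27.6 82.2] 84.9
[305. 220.] [272, 154, 75, 112, 5265] [ 516.6 -289.2] [ 70.3 109.6] 84.9
[367. 200.] [353, 154, 31, 112, 2651] [ 524.9 -345. ] [27.4 82.1] 84.9
[ 59. 249.] [39, 231, 41, 35, 1242] [504.1 -35.6] [39.5 34.4] 84.4
```

```bash
python3 - <<'E'
from h import *
go([.5395,-.1933],-5.14)
E
```

```text
TCP [ 0.5093 -0.2982  0.1913] yaw -5.65 shift [  19.7 -107.3] roll -0.51 t 19.6167
```

```bash
python3 -m creep '[{"translation":[7,-40,20],"roll":-0.5,"gripper":10},{"translation":[14,-75,40],"roll":-0.5,"gripper":10},{"translation":[20,-107,70],"roll":-0.5,"gripper":10},{"translation":[20,-107,105],"roll":-0.5,"gripper":10},{"translation":[20,-107,105],"roll":-0.5,"gripper":10}]'
python3 - <<'E'
from h import *
viewer.camera("side");viewer.camera("side");viewer.camera("side"); go([.5395,-.1933],-5.14)
im,E=shot("wrist","w13"); o=telemetry.get_obs(); endx(im,E,o["position"][2]-.0225)
E
```

```text
time: 20.03
position: [0.5363, -0.1894, 0.08]
tool_rot: [0.999, -0.043, -0.006, -0.003]
ft_force: [-0.8, 0.4, -1.7]
grip_width: 0.0238
grip_force: 40.0
TCP [ 0.5404 -0.1953  0.0875] yaw -5.18 shift [-1.1 -1.9] roll -0.04 t 20.1833
end row 195.0 far end tool xyz bottom [46.4779  0.6615 22.7708] top [49.5643  0.6259  0.7881]
```

```bash
python3 - <<'E'
from h import *
E=extr("wrist"); o=telemetry.get_obs(); im=cv2.imread("pics/w13.png")
w=unproj(E,[(320,195)],.010)[0]; print(o["position"],1000*tohand(w-o["position"]))
g=im.max(2)
for r in (198,202,206,212,218,224): c=np.nonzero(g[r,270:370]<75)[0]+270; print(r,c.min(),c.max(), 1000*tohand(unproj(E,[(c.min(),r)],.010)[0]-o["position"])[1],1000*tohand(unproj(E,[(c.max()+1,r)],.010)[0]-o["position"])[1])
go([.5395,-.1933],-5.14)
print(g[185:225,320])
E
```

```text
[ 0.5405 -0.1964  0.089 ] [38.2412  0.7939 79.2518]
198 294 335 -16.357580569141657 11.354895896847415
202 294 335 -16.40597182133768 11.388001746226006
206 294 335 -16.45464849107988 11.421302926690291
212 294 342 -16.5282042018829 16.14018766841442
218 294 344 -16.60241648239759 17.551740211033312
224 293 346 -17.349689493382684 18.976002628313758
TCP [ 0.5405 -0.1964  0.089 ] yaw -5.29 shift [-1.3 -3. ] roll -0.15 t 20.3333
[223 224 224 224 223 226 225 228 200 107  49  54  56  55  55  55  55  55
  54  56  55  53  55  56  50  31  23  24  26  26  26  27  29  34  38  39
  42  41  40  45]
```

```bash
python3 -m creep '[{"translation":[-1,-2.7,20],"roll":-0.1,"gripper":10},{"translation":[-1,-2.7,40],"roll":-0.1,"gripper":10},{"translation":[-1,-2.7,50],"roll":-0.1,"gripper":10},{"translation":[-1,-2.7,55],"roll":-0.1,"gripper":10},{"translation":[-1,-2.7,55],"roll":-0.1,"gripper":10}]'
python3 -m creep '[{"translation":[0,0,0],"roll":0,"gripper":10},{"translation":[0,0,0],"roll":0,"gripper":10}]'
```

```text
time: 20.75
position: [0.5384, -0.1927, 0.0325]
tool_rot: [0.999, -0.045, 0.001, 0.001]
ft_force: [1.3, -0.2, -1.2]
grip_width: 0.0236
grip_force: 40.0
time: 20.92
position: [0.5387, -0.1925, 0.0322]
tool_rot: [0.999, -0.045, 0.001, 0.001]
ft_force: [0.1, -0.1, 1.6]
grip_width: 0.0234
grip_force: 40.0
```

```bash
python3 -m creep '[{"translation":[0,0,0],"roll":0,"gripper":50},{"translation":[0,0,0],"roll":0,"gripper":50},{"translation":[0,0,0],"roll":0,"gripper":50},{"translation":[0,0,0],"roll":0,"gripper":50},{"translation":[0,0,0],"roll":0,"gripper":50}]'
python3 -m creep '[{"translation":[0,0,-30],"roll":0,"gripper":50},{"translation":[0,0,-60],"roll":0,"gripper":50},{"translation":[-30,0,-100],"roll":0,"gripper":87},{"translation":[-50,0,-130],"roll":0,"gripper":87},{"translation":[-50,0,-130],"roll":0,"gripper":87}]'
python3 - <<'E'
from h import *
im,E=shot("wrist","w14"); p,a=handle_z(im,E,proj(E,[.54,-.193,.02])[0],.01); print(p,a); flats(im,E); print(telemetry.get_obs()["position"])
E
```

```text
time: 21.33
position: [0.5378, -0.1915, 0.0311]
tool_rot: [0.999, -0.045, -0.0, -0.0]
ft_force: [0.8, -0.1, -0.4]
grip_width: 0.0465
grip_force: 0.0
time: 21.75
position: [0.4865, -0.1869, 0.1657]
tool_rot: [0.999, -0.045, 0.002, 0.001]
ft_force: [0.0, 0.1, -0.3]
grip_width: 0.0626
grip_force: 0.0
px [320.5469 167.9386] area ratio 1.0672347682515704
[ 0.5389 -0.1935] -5.126942683056856
[108.  47.] [83, 0, 53, 100, 4318] [648.3 -35. ] [34.4 75. ] 70.2
[321. 168.] [304, 118, 34, 110, 3291] [ 537.5 -193.5] [27.7 85.4] 84.9
[408. 179.] [384, 118, 46, 148, 3821] [ 514.4 -267.9] [ 27.7 118.2] 84.9
[495. 190.] [456, 118, 66, 148, 4457] [ 502.2 -343.3] [ 54.1 128.9] 84.9
[583. 185.] [547, 118, 67, 148, 4182] [ 495.4 -417.9] [ 35.4 130.1] 87.0
[149. 235.] [131, 205, 38, 61, 2122] [493.1 -34.4] [31.9 57.6] 80.3
[ 15. 242.] [0, 214, 41, 52, 1579] [500.2  89.5] [33.8 46.9] 84.8
[ 0.4883 -0.1874  0.1615]
```

```bash
python3 -m creep '[{"translation":[-31,-179,0],"roll":4.9,"gripper":87},{"translation":[-31,-179,0],"roll":4.9,"gripper":87},{"translation":[-31,-179,0],"roll":4.9,"gripper":87},{"translation":[-31,-179,0],"roll":4.9,"gripper":87},{"translation":[-31,-179,0],"roll":4.9,"gripper":87}]' >/dev/null
python3 -m creep '[{"translation":[-15,-181,0],"roll":0,"gripper":70},{"translation":[-15,-181,0],"roll":0,"gripper":70},{"translation":[-15,-181,0],"roll":0,"gripper":70},{"translation":[-15,-181,0],"roll":0,"gripper":70},{"translation":[-15,-181,0],"roll":0,"gripper":70}]' >/dev/null
python3 -m creep '[{"translation":[-15,-181,0],"roll":0,"gripper":70},{"translation":[-15,-181,0],"roll":0,"gripper":70},{"translation":[-15,-181,0],"roll":0,"gripper":70},{"translation":[-15,-181,0],"roll":0,"gripper":70},{"translation":[-15,-181,0],"roll":0,"gripper":70}]'
python3 - <<'E'
from h import *
viewer.camera("side");viewer.camera("side");viewer.camera("side"); go([.4448,.3547],-10)
E
```

```text
time: 23.15
position: [0.5068, 0.3616, 0.1589]
tool_rot: [0.996, -0.085, 0.0, -0.001]
ft_force: [-0.2, 0.4, 0.1]
grip_width: 0.0698
grip_force: 0.0
TCP [0.5058 0.357  0.1586] yaw -9.84 shift [-59.7  12.7] roll 0.16 t 23.3
```

```bash
python3 -m creep '[{"translation":[-40,10,0],"roll":0.2,"gripper":70},{"translation":[-60,13,10],"roll":0.2,"gripper":70},{"translation":[-60,13,40],"roll":0.2,"gripper":70},{"translation":[-60,13,63],"roll":0.2,"gripper":70},{"translation":[-60,13,63],"roll":0.2,"gripper":70}]'
python3 -m creep '[{"translation":[0,0,0],"roll":0,"gripper":10},{"translation":[0,0,0],"roll":0,"gripper":10},{"translation":[0,0,0],"roll":0,"gripper":10},{"translation":[0,0,0],"roll":0,"gripper":10},{"translation":[0,0,0],"roll":0,"gripper":10}]' 15
python3 -m creep '[{"translation":[0,0,0],"roll":0,"gripper":10},{"translation":[0,0,0],"roll":0,"gripper":10},{"translation":[0,0,0],"roll":0,"gripper":10},{"translation":[0,0,0],"roll":0,"gripper":10},{"translation":[0,0,0],"roll":0,"gripper":10}]'
```

```text
time: 23.72
position: [0.4417, 0.35, 0.0935]
tool_rot: [0.996, -0.09, -0.005, 0.003]
ft_force: [-0.4, 0.1, 0.0]
grip_width: 0.07
grip_force: 0.0
time: 24.13
position: [0.446, 0.3534, 0.0992]
tool_rot: [0.996, -0.089, 0.001, -0.001]
ft_force: [-0.4, -0.8, -0.2]
grip_width: 0.0443
grip_force: 0.0
time: 24.55
position: [0.4453, 0.3535, 0.0984]
tool_rot: [0.996, -0.089, 0.0, -0.0]
ft_force: [-0.3, -0.4, 2.6]
grip_width: 0.0237
grip_force: 15.0
```

```bash
python3 -m creep '[{"translation":[0,15,0],"roll":0,"gripper":10},{"translation":[0,30,0],"roll":0,"gripper":10},{"translation":[0,45,0],"roll":0,"gripper":10},{"translation":[0,60,0],"roll":0,"gripper":10},{"translation":[0,72,0],"roll":0,"gripper":10}]'
python3 -m creep '[{"translation":[0,2,0],"roll":0,"gripper":10},{"translation":[0,4,0],"roll":0,"gripper":10},{"translation":[0,4,0],"roll":0,"gripper":10}]'
python3 -m creep '[{"translation":[0,1.5,0],"roll":0,"gripper":10},{"translation":[0,3,0],"roll":0,"gripper":10},{"translation":[0,3,0],"roll":0,"gripper":10}]'
```

```text
time: 24.97
position: [0.4327, 0.2824, 0.0984]
tool_rot: [0.996, -0.089, 0.001, -0.001]
ft_force: [-0.3, 3.5, 0.8]
grip_width: 0.0234
grip_force: 15.0
time: 25.22
position: [0.432, 0.2783, 0.0984]
tool_rot: [0.996, -0.089, 0.0, 0.0]
ft_force: [0.8, -0.1, 4.4]
grip_width: 0.0239
grip_force: 15.0
time: 25.47
position: [0.4316, 0.276, 0.0984]
tool_rot: [0.996, -0.089, 0.001, -0.0]
ft_force: [-0.4, 2.5, 5.6]
grip_width: 0.0235
grip_force: 15.0
```

```bash
python3 -m creep '[{"translation":[0,1.5,0],"roll":0,"gripper":10},{"translation":[0,3,0],"roll":0,"gripper":10},{"translation":[0,3,0],"roll":0,"gripper":10}]'
python3 -m creep '[{"translation":[0,1,0],"roll":0,"gripper":10},{"translation":[0,2,0],"roll":0,"gripper":10},{"translation":[0,2,0],"roll":0,"gripper":10}]'
```

```text
time: 25.72
position: [0.4315, 0.2752, 0.0984]
tool_rot: [0.996, -0.09, 0.001, -0.003]
ft_force: [-1.0, 11.3, 2.9]
grip_width: 0.0238
grip_force: 15.0
time: 25.97
position: [0.4315, 0.275, 0.0984]
tool_rot: [0.996, -0.091, 0.002, -0.004]
ft_force: [-2.2, 16.6, 1.5]
grip_width: 0.024
grip_force: 15.0
```

```bash
python3 -m creep '[{"translation":[0,-4,0],"roll":0,"gripper":10},{"translation":[0,-4,0],"roll":0,"gripper":60},{"translation":[0,-4,0],"roll":0,"gripper":60},{"translation":[0,-4,0],"roll":0,"gripper":60},{"translation":[0,-4,0],"roll":0,"gripper":60}]'
python3 -m creep '[{"translation":[0,0,-35],"roll":0,"gripper":60},{"translation":[0,10,-70],"roll":-5,"gripper":60},{"translation":[10,50,-90],"roll":-10,"gripper":60},{"translation":[20,90,-100],"roll":-15,"gripper":60},{"translation":[22,120,-100],"roll":-15.5,"gripper":60}]' >/dev/null
python3 -m creep '[{"translation":[-10,35,0],"roll":0,"gripper":60},{"translation":[-10,65,0],"roll":0,"gripper":60},{"translation":[-10,65,0],"roll":0,"gripper":60},{"translation":[-10,65,0],"roll":0,"gripper":60}]'
python3 - <<'E'
from h import *
im,E=shot("wrist","w15")
for n in ("spoon_grip","scraper_grip","fork_grip"):
    for d in viewer.recognise("wrist",n)[:2]:
        b=np.array(d["bbox"]); print(n,d["p"],b)
flats(im,E)
p,a=handle(im,E,proj(E,[.48,.1,.011])[0]); print(p,a); go(p,a)
i=np.median(im[max(0,int(b[1])):,:][:1],axis=(0,1))
hp=np.r_[p-np.array([np.cos(np.radians(a)),np.sin(np.radians(a))])*.087,.012]; q=proj(E,hp)[0]; print("head px",q, im[int(min(q[1],479)),int(q[0])])
E
```

```text
time: 26.38
position: [0.4304, 0.274, 0.0976]
tool_rot: [0.996, -0.089, -0.001, 0.0]
ft_force: [0.1, 0.1, -0.3]
grip_width: 0.0426
grip_force: 0.0
time: 27.13
position: [0.4273, 0.0854, 0.198]
tool_rot: [0.999, 0.044, -0.0, -0.0]
ft_force: [0.3, 0.1, -0.2]
grip_width: 0.0601
grip_force: 0.0
spoon_grip 0.57 [287.5 113.   48.  153.5]
scraper_grip 0.74 [393.2 129.7  89.5 135.6]
fork_grip 0.71 [411.5   0.   81.8 106.3]
[473.  10.] [453, 0, 43, 28, 750] [619.8 -29. ] [17.5 31.4] 5.3
[621. 151.] [584, 77, 56, 164, 2803] [ 534.8 -185.4] [88.6 34.6] 18.7
[319. 158.] [303, 114, 34, 89, 2268] [483.5  92.5] [24.7 81.9] 88.9
[450. 173.] [423, 130, 57, 88, 2668] [480.9 -34.7] [30.3 82. ] 80.3
[ 61. 198.] [0, 174, 103, 57, 1660] [418.1 351. ] [98.1 38.4] 84.5
px [319.0168 157.6614] area ratio 0.9736258459168117
[0.484  0.0925] -0.9915976600534891
TCP [0.4272 0.088  0.1979] yaw 5.4 shift [57.1  0.8] roll 6.39 t 27.4333
head px [309.5271 246.5892] [179 188 190]
```

```bash
python3 -m creep '[{"translation":[30,0,20],"roll":6,"gripper":60},{"translation":[57,1,55],"roll":6.4,"gripper":60},{"translation":[57,1,90],"roll":6.4,"gripper":60},{"translation":[57,1,102],"roll":6.4,"gripper":60},{"translation":[57,1,102],"roll":6.4,"gripper":60}]'
cat >> h.py <<'E'
def hover(name,z0=0):
    "alignment of the handle under the open gripper: far end x, side edges y, in tool mm"
    im,E=shot("wrist",name); o=telemetry.get_obs(); g=im.max(2); print("TCP",o["position"],"yaw",round(yaw(),2),"t",o["time"])
    x=endx(im,E,z0,lo=262)
    f=lambda c,r,z:1000*tohand(unproj(E,[(c,r)],z)[0]-o["position"])
    m=[]
    for r in (210,220,230,240,250):
        c=np.nonzero(g[r,270:370]<75)[0]+270
        a,b=f(c.min(),r,z0+.022),f(c.max()+1,r,z0+.022); m.append([a[0],(a[1]+b[1])/2,b[1]-a[1]])
    m=np.array(m); s=np.polyfit(m[:,0],m[:,1],1); print("mid y",np.round(m[:,1],1),"width",np.round(m[:,2],1),"slope deg",np.degrees(s[0]),"-> shift x",x[0]-40)
E
python3 -c "
from h import *
hover('w16')"
```

```text
time: 27.85
position: [0.482, 0.0921, 0.0927]
tool_rot: [1.0, -0.009, -0.004, -0.0]
ft_force: [-0.1, 1.0, 0.0]
grip_width: 0.0603
grip_force: 0.0
TCP [0.4845 0.0917 0.0966] yaw -1.05 t 28.0
end row 191.0 far end tool xyz bottom [37.8134  0.6864 96.6422] top [40.6972  0.6546 74.6445]
mid y [-0.6 -0.3 -0.3 -0.3 -0.3] width [23.4 22.9 23.1 23.3 23.4] slope deg -0.536577247281059 -> shift x -2.1865514844658662
```

```bash
python3 -m creep '[{"translation":[-1.5,0,30],"roll":0,"gripper":60},{"translation":[-1.5,0,60],"roll":0,"gripper":60},{"translation":[-1.5,0,70],"roll":0,"gripper":60},{"translation":[-1.5,0,74],"roll":0,"gripper":60},{"translation":[-1.5,0,74],"roll":0,"gripper":60}]'
python3 -m creep '[{"translation":[0,0,0],"roll":0,"gripper":10},{"translation":[0,0,0],"roll":0,"gripper":10},{"translation":[0,0,0],"roll":0,"gripper":10},{"translation":[0,0,0],"roll":0,"gripper":10},{"translation":[0,0,0],"roll":0,"gripper":10}]' 40 >/dev/null
python3 -m creep '[{"translation":[0,0,0],"roll":0,"gripper":10},{"translation":[0,0,0],"roll":0,"gripper":10},{"translation":[0,0,0],"roll":0,"gripper":10},{"translation":[0,0,0],"roll":0,"gripper":10},{"translation":[0,0,0],"roll":0,"gripper":10}]'
python3 -m creep '[{"translation":[0,0,-40],"roll":0,"gripper":10},{"translation":[0,0,-80],"roll":0,"gripper":10},{"translation":[0,0,-110],"roll":0,"gripper":10},{"translation":[0,0,-110],"roll":0,"gripper":10}]'
python3 -c "
from h import *
viewer.camera('side');viewer.camera('side'); go([.5184,-.4209],-5.14)"
```

```text
time: 28.42
position: [0.483, 0.0913, 0.0225]
tool_rot: [1.0, -0.01, 0.0, -0.0]
ft_force: [-0.4, -0.1, 0.1]
grip_width: 0.0602
grip_force: 0.0
time: 29.25
position: [0.4829, 0.0912, 0.0224]
tool_rot: [1.0, -0.01, 0.0, -0.0]
ft_force: [0.2, 1.4, 6.6]
grip_width: 0.0238
grip_force: 40.0
time: 29.58
position: [0.486, 0.0912, 0.1364]
tool_rot: [1.0, -0.01, 0.005, 0.0]
ft_force: [0.9, 0.1, -0.1]
grip_width: 0.024
grip_force: 40.0
TCP [0.4831 0.0911 0.1327] yaw -1.12 shift [ 45.3 511.2] roll 4.02 t 29.6833
```

```bash
python3 -m creep '[{"translation":[15,170,0],"roll":4,"gripper":10},{"translation":[15,170,0],"roll":4,"gripper":10},{"translation":[15,170,0],"roll":4,"gripper":10},{"translation":[15,170,0],"roll":4,"gripper":10},{"translation":[15,170,0],"roll":4,"gripper":10}]' >/dev/null
python3 -m creep '[{"translation":[27,169,0],"roll":0,"gripper":10},{"translation":[27,169,0],"roll":0,"gripper":10},{"translation":[27,169,0],"roll":0,"gripper":10},{"translation":[27,169,0],"roll":0,"gripper":10},{"translation":[27,169,0],"roll":0,"gripper":10}]' >/dev/null
python3 -m creep '[{"translation":[27,169,25],"roll":0,"gripper":10},{"translation":[27,169,35],"roll":0,"gripper":10},{"translation":[27,169,35],"roll":0,"gripper":10},{"translation":[27,169,45],"roll":0,"gripper":10},{"translation":[27,169,45],"roll":0,"gripper":10}]'
cat >> h.py <<'E'
def overbay(name,xy,yw=-5.14):
    "held tool over a bay: where the printed outline and the held handle end show, in tool mm"
    viewer.camera("side"); im,E=shot("wrist",name); go(xy,yw); o=telemetry.get_obs(); g=im.max(2).astype(int)
    f=lambda c,r,z:np.round(1000*tohand(unproj(E,[(c,r)],z)[0]-o["position"]),1)
    col=g[:262,316:324].mean(1); top=np.nonzero(col<75)[0].min(); hd=[r for r in range(top+3,262) if col[r]<42]; hd=hd[0] if hd else top
    print("outline top row",top,"x",f(320,top,.01)[0]-41,"held end row",hd,"x off",f(320,hd,o["position"][2]-.0225)[0]-40,"grip",o["grip_width"])
    for r in (top+3,top+6,top+9):
        c=np.nonzero(g[r,270:370]<75)[0]+270; print("outline mid y",(f(c.min(),r,.01)[1]+f(c.max()+1,r,.01)[1])/2, f(c.max()+1,r,.01)[1]-f(c.min(),r,.01)[1])
    print(col[top-2:top+26].round().astype(int))
E
python3 -c "
from h import *
overbay('w17',[.5184,-.4209])"
```

```text
time: 30.93
position: [0.517, -0.4256, 0.0828]
tool_rot: [0.999, -0.047, -0.001, 0.0]
ft_force: [1.2, -0.9, -1.8]
grip_width: 0.0237
grip_force: 40.0
TCP [ 0.5169 -0.4181  0.085 ] yaw -5.13 shift [1.8 2.7] roll 0.01 t 31.1333
outline top row 188 x 2.1000000000000014 held end row 207 x off 0.10000000000000142 grip 0.023657562150700834
outline mid y 2.9499999999999993 27.5
outline mid y 2.8999999999999995 27.6
outline mid y 2.95 27.700000000000003
[230 135  44  51  53  54  54  54  54  54  54  53  53  53  54  54  53  52
  52  54  43  27  24  24  25  25  25  28]
```

```bash
python3 -m creep '[{"translation":[2,2.8,20],"roll":0,"gripper":10},{"translation":[2,2.8,40],"roll":0,"gripper":10},{"translation":[2,2.8,48],"roll":0,"gripper":10},{"translation":[2,2.8,52],"roll":0,"gripper":10},{"translation":[2,2.8,52],"roll":0,"gripper":10}]'
python3 -m creep '[{"translation":[0,0,0],"roll":0,"gripper":10},{"translation":[0,0,0],"roll":0,"gripper":50},{"translation":[0,0,0],"roll":0,"gripper":50},{"translation":[0,0,0],"roll":0,"gripper":50},{"translation":[0,0,0],"roll":0,"gripper":50}]'
python3 -m creep '[{"translation":[0,0,-30],"roll":0,"gripper":50},{"translation":[0,0,-60],"roll":0,"gripper":50},{"translation":[-30,0,-100],"roll":0,"gripper":60},{"translation":[-50,0,-130],"roll":0,"gripper":60},{"translation":[-50,0,-130],"roll":0,"gripper":60}]'
python3 - <<'E'
from h import *
im,E=shot("wrist","w18"); p,a=handle_z(im,E,proj(E,[.5184,-.4209,.02])[0],.01); print(p,a); go([.435,-.04],0)
E
```

```text
time: 31.55
position: [0.5196, -0.4213, 0.0344]
tool_rot: [0.999, -0.044, -0.001, -0.001]
ft_force: [0.4, 0.3, -0.2]
grip_width: 0.0238
grip_force: 40.0
time: 31.97
position: [0.5201, -0.4239, 0.036]
tool_rot: [0.999, -0.045, 0.001, 0.001]
ft_force: [0.4, -0.5, 0.2]
grip_width: 0.0428
grip_force: 0.0
time: 32.38
position: [0.4691, -0.4212, 0.1717]
tool_rot: [0.999, -0.045, 0.002, 0.004]
ft_force: [0.1, -0.2, 0.7]
grip_width: 0.0582
grip_force: 0.0
px [314.9352 168.367 ] area ratio 1.1522502626647833
[ 0.5206 -0.422 ] -6.018843519868458
TCP [ 0.47   -0.4194  0.1658] yaw -5.17 shift [ -69.1 -374.7] roll -5.17 t 32.5333
```

```bash
sed -i 's/def handle_z(im,E,px,z0):/def handle_z(im,E,px,z0,thr=75):/; s/m=(im.max(2)<75).astype(np.uint8); m\[266:\]=0$/m=(im.max(2)<thr).astype(np.uint8); m[266:]=0/' h.py
python3 - <<'E'
from h import *
im,E=shot("wrist","w19")
for thr in (38,42,46,50,75):
    p,a=handle_z(im,E,proj(E,[.5184,-.4209,.02])[0],.01,thr); print(thr,p,a)
flats(im,E)
print(im.max(2)[168,295:335], im.max(2)[110:130,315])
E
```

```text
px [322.75   170.7026] area ratio 0.1523307105161018
38 [ 0.5177 -0.4257] -3.2807817499065317
px [320.939  178.2919] area ratio 0.2791250469608031
42 [ 0.5118 -0.4237] -5.860684211436818
px [320.3223 180.0005] area ratio 0.6488621630613006
46 [ 0.5105 -0.423 ] -7.124531098740248
px [318.7636 167.3059] area ratio 1.0365766469935953
50 [ 0.5206 -0.4227] -5.872868761660998
px [317.8757 167.9448] area ratio 1.147698305051721
75 [ 0.5202 -0.4219] -6.007527024584664
[318. 168.] [300, 117, 36, 129, 3517] [ 519.6 -422. ] [29.5 85.9] 84.1
[ 45. 176.] [8, 121, 70, 145, 5487] [ 536.3 -184.9] [44.2 88. ] 84.9
[141. 181.] [117, 121, 54, 145, 3783] [ 531.6 -268.7] [28.  82.5] 84.9
[230. 191.] [204, 121, 60, 145, 4256] [ 502.7 -342.5] [ 53.9 126.9] 84.9
[216 213 215 216 220 184  43  48  51  52  45  32  41  44  45  45  44  45
  45  47  46  45  45  45  45  44  44  45  45  44  42  43  44  44  45  45
  45  39  31  23] [217 217 217 218 222 194  94  30  40  47  49  49  49  48  49  48  48  45
  48  48]
```

```bash
python3 - <<'E'
from h import *
for i in range(6):
    viewer.camera("side"); o=telemetry.get_obs(); print(o["time"],o["position"],yaw())
E
```

```text
32.7333 [ 0.47   -0.4183  0.1632] -5.090266859662276
32.7833 [ 0.47   -0.4184  0.1633] -5.087988095493038
32.8333 [ 0.4701 -0.4185  0.1635] -5.088209993521432
32.8833 [ 0.4701 -0.4186  0.1637] -5.092033303218847
32.9333 [ 0.4701 -0.4187  0.1639] -5.096790728805189
32.9833 [ 0.4701 -0.4188  0.1642] -5.0980724113356635
```

```bash
python3 -m creep '[{"translation":[30,-1,30],"roll":0.5,"gripper":60},{"translation":[50.5,-1,65],"roll":0.8,"gripper":55},{"translation":[50.5,-1,100],"roll":0.8,"gripper":55},{"translation":[50.5,-1,122],"roll":0.8,"gripper":55},{"translation":[50.5,-1,130],"roll":0.8,"gripper":55}]' >/dev/null
python3 -m creep '[{"translation":[0,0,0],"roll":0,"gripper":55},{"translation":[0,0,0],"roll":0,"gripper":55},{"translation":[0,0,0],"roll":0,"gripper":55},{"translation":[0,0,0],"roll":0,"gripper":55},{"translation":[0,0,0],"roll":0,"gripper":55}]'
python3 -m creep '[{"translation":[0,0,0],"roll":0,"gripper":10},{"translation":[0,0,0],"roll":0,"gripper":10},{"translation":[0,0,0],"roll":0,"gripper":10},{"translation":[0,0,0],"roll":0,"gripper":10},{"translation":[0,0,0],"roll":0,"gripper":10}]' 30 >/dev/null
python3 -m creep '[{"translation":[0,0,0],"roll":0,"gripper":10},{"translation":[0,0,0],"roll":0,"gripper":10},{"translation":[0,0,0],"roll":0,"gripper":10},{"translation":[0,0,0],"roll":0,"gripper":10},{"translation":[0,0,0],"roll":0,"gripper":10}]'
python3 -c "
from h import *
go([.5184,-.4209],-5.14); im,E=shot('wrist','w20'); endx(im,E,.01)"
```

```text
time: 33.82
position: [0.5211, -0.4236, 0.0371]
tool_rot: [0.999, -0.052, 0.001, 0.001]
ft_force: [0.1, -0.6, -0.0]
grip_width: 0.0551
grip_force: 0.0
time: 34.65
position: [0.5204, -0.4226, 0.0351]
tool_rot: [0.999, -0.052, -0.0, 0.0]
ft_force: [-0.5, 0.1, 0.4]
grip_width: 0.0233
grip_force: 29.9
TCP [ 0.5204 -0.4226  0.0351] yaw -5.92 shift [-2.1 -1.5] roll -0.78 t 34.65
end row 206.0 far end tool xyz bottom [40.3107  0.7166 25.0409] top [44.1253  0.6835  3.041 ]
```

```bash
python3 -m creep '[{"translation":[0,0,-4],"roll":0,"gripper":10},{"translation":[-2.2,-1.5,-4],"roll":-0.8,"gripper":10},{"translation":[-2.2,-1.5,-4],"roll":-0.8,"gripper":10},{"translation":[-2.2,-1.5,-4],"roll":-0.8,"gripper":10},{"translation":[-2.2,-1.5,1.5],"roll":-0.8,"gripper":10}]'
python3 -m creep '[{"translation":[0,0,0],"roll":0,"gripper":10},{"translation":[0,0,0],"roll":0,"gripper":10},{"translation":[0,0,0],"roll":0,"gripper":10},{"translation":[0,0,0],"roll":0,"gripper":10},{"translation":[0,0,0],"roll":0,"gripper":10}]'
python3 -m creep '[{"translation":[0,0,0],"roll":0,"gripper":10},{"translation":[0,0,0],"roll":0,"gripper":10},{"translation":[0,0,0],"roll":0,"gripper":10},{"translation":[0,0,0],"roll":0,"gripper":10},{"translation":[0,0,0],"roll":0,"gripper":10}]'
python3 -c "
from h import *
go([.5184,-.4209],-5.14)"
```

```text
time: 35.22
position: [0.5189, -0.4214, 0.0346]
tool_rot: [0.999, -0.045, 0.001, 0.001]
ft_force: [-3.0, 4.6, 35.9]
grip_width: 0.0235
grip_force: 30.0
time: 35.63
position: [0.5189, -0.4214, 0.0344]
tool_rot: [0.999, -0.045, 0.001, 0.001]
ft_force: [0.4, 1.1, 4.2]
grip_width: 0.0232
grip_force: 30.0
time: 36.05
position: [0.5189, -0.4214, 0.0344]
tool_rot: [0.999, -0.045, 0.001, 0.001]
ft_force: [-0.6, 0.0, 4.6]
grip_width: 0.0236
grip_force: 30.0
TCP [ 0.5189 -0.4214  0.0344] yaw -5.12 shift [-0.6 -0.5] roll 0.02 t 36.05
```

```bash
python3 -m creep '[{"translation":[0,0,0],"roll":0,"gripper":50},{"translation":[0,0,0],"roll":0,"gripper":50},{"translation":[0,0,0],"roll":0,"gripper":50},{"translation":[0,0,0],"roll":0,"gripper":50},{"translation":[0,0,0],"roll":0,"gripper":50}]' >/dev/null
python3 -m creep '[{"translation":[0,0,-30],"roll":0,"gripper":50},{"translation":[0,0,-60],"roll":0,"gripper":50},{"translation":[-30,0,-100],"roll":0,"gripper":60},{"translation":[-50,0,-130],"roll":0,"gripper":60},{"translation":[-50,0,-130],"roll":0,"gripper":60}]'
python3 - <<'E'
from h import *
for i in range(8): viewer.camera("side")
im,E=shot("wrist","w21")
for t in (50,75): p,a=handle_z(im,E,proj(E,[.5184,-.4209,.02])[0],.01,t); print(p,a)
print(im.max(2)[168,290:340]); go([.43,-.03],-9)
E
```

```text
time: 36.88
position: [0.4675, -0.4182, 0.1696]
tool_rot: [0.999, -0.045, 0.002, 0.003]
ft_force: [0.2, 0.0, -0.2]
grip_width: 0.058
grip_force: 0.0
px [320.1057 167.1268] area ratio 1.002632556137914
[ 0.5194 -0.4211] -5.6790565618430735
px [319.8113 166.1039] area ratio 1.0639837184496115
[ 0.5202 -0.421 ] -5.407484513257379
[214 215 215 213 214 214 215 216 215 214 215 217 223 134  41  50  37  35
  41  46  45  44  45  44  46  44  46  47  45  45  45  46  44  46  45  46
  44  42  45  44  44  43  46  39  34  24  72 142 139 136]
TCP [ 0.4686 -0.416   0.1624] yaw -5.09 shift [ -72.7 -381. ] roll 3.91 t 37.4333
```

```bash
python3 -m creep '[{"translation":[-24,-170,-20],"roll":4,"gripper":60},{"translation":[-24,-170,-20],"roll":4,"gripper":60},{"translation":[-24,-170,-20],"roll":4,"gripper":60},{"translation":[-24,-170,-20],"roll":4,"gripper":60},{"translation":[-24,-170,-20],"roll":4,"gripper":60}]' >/dev/null
python3 -m creep '[{"translation":[-34,-200,0],"roll":0,"gripper":60},{"translation":[-34,-200,0],"roll":0,"gripper":60},{"translation":[-34,-200,0],"roll":0,"gripper":60},{"translation":[-34,-200,0],"roll":0,"gripper":60},{"translation":[-34,-200,0],"roll":0,"gripper":60}]'
python3 - <<'E'
from h import *
for i in range(6): viewer.camera("side")
im,E=shot("wrist","w22")
for n in ("scraper_grip","fork_grip"):
    for d in viewer.recognise("wrist",n)[:2]:
        b=np.array(d["bbox"]); print(n,d["p"],b)
flats(im,E)
p,a=handle(im,E,proj(E,[.481,-.035,.011])[0]); print(p,a); go(p,a)
p,a=handle(im,E,proj(E,[.648,-.037,.011])[0]); print("fork",p,a)
E
```

```text
time: 38.27
position: [0.4576, -0.04, 0.1835]
tool_rot: [0.997, -0.079, -0.0, -0.0]
ft_force: [0.9, -0.1, -0.5]
grip_width: 0.0599
grip_force: 0.0
scraper_grip 0.9 [276.2 155.   56.9 134.2]
fork_grip 0.94 [235.2   0.   57.3 133.3]
[269.  24.] [251, 0, 38, 53, 1612] [630.9 -29.6] [26.9 40. ] 70.0
[559. 113.] [530, 46, 53, 173, 4089] [ 514.2 -268.2] [ 28.3 119.5] 84.9
[477. 108.] [456, 51, 44, 174, 4375] [ 539.3 -197.5] [35.1 85. ] 84.9
[631. 145.] [608, 51, 32, 145, 1412] [ 488.1 -326.2] [103.4  27.3] 4.2
[304. 199.] [291, 157, 27, 87, 2255] [479.7 -33. ] [24.2 81.6] 80.5
px [304.302  199.3344] area ratio 0.9583159156761051
[ 0.4813 -0.0339] -9.639528961481039
TCP [ 0.4581 -0.0433  0.1835] yaw -9.24 shift [ 21.3 -13. ] roll 0.4 t 38.8167
px [269.4069  23.8778] area ratio 0.41131864033562004
fork [ 0.6269 -0.0294] -20.350481644638442
```

```bash
python3 -m creep '[{"translation":[21,-13,30],"roll":0.4,"gripper":60},{"translation":[21,-13,60],"roll":0.4,"gripper":60},{"translation":[21,-13,87],"roll":0.4,"gripper":60},{"translation":[21,-13,87],"roll":0.4,"gripper":60},{"translation":[21,-13,87],"roll":0.4,"gripper":60}]'
python3 -c "
from h import *
for i in range(8): viewer.camera('side')
hover('w23')"
```

```text
time: 39.23
position: [0.4797, -0.0328, 0.0956]
tool_rot: [0.997, -0.083, -0.002, -0.0]
ft_force: [0.4, -0.6, 0.8]
grip_width: 0.06
grip_force: 0.0
TCP [ 0.4809 -0.0326  0.097 ] yaw -9.52 t 39.7833
end row 190.0 far end tool xyz bottom [39.4442  0.7785 97.0807] top [42.2017  0.7464 75.0832]
mid y [1.4 1.4 1.4 1.1 1.1] width [23.5 23.7 23.9 23.4 23.6] slope deg 0.7607661018967439 -> shift x -0.5557572703291314
```

```bash
python3 -m creep '[{"translation":[-0.5,1,30],"roll":0,"gripper":60},{"translation":[-0.5,1,60],"roll":0,"gripper":60},{"translation":[-0.5,1,70],"roll":0,"gripper":60},{"translation":[-0.5,1,74],"roll":0,"gripper":60},{"translation":[-0.5,1,74],"roll":0,"gripper":60}]'
python3 -m creep '[{"translation":[0,0,0],"roll":0,"gripper":10},{"translation":[0,0,0],"roll":0,"gripper":10},{"translation":[0,0,0],"roll":0,"gripper":10},{"translation":[0,0,0],"roll":0,"gripper":10},{"translation":[0,0,0],"roll":0,"gripper":10}]' 40 >/dev/null
python3 -m creep '[{"translation":[0,0,0],"roll":0,"gripper":10},{"translation":[0,0,0],"roll":0,"gripper":10},{"translation":[0,0,0],"roll":0,"gripper":10},{"translation":[0,0,0],"roll":0,"gripper":10},{"translation":[0,0,0],"roll":0,"gripper":10}]'
python3 -m creep '[{"translation":[0,0,-40],"roll":0,"gripper":10},{"translation":[0,0,-80],"roll":0,"gripper":10},{"translation":[0,0,-110],"roll":0,"gripper":10},{"translation":[0,0,-110],"roll":0,"gripper":10}]'
python3 -c "
from h import *
for i in range(4): viewer.camera('side')
go([.5252,-.3450],-5.14)"
```

```text
time: 40.2
position: [0.4796, -0.0333, 0.022]
tool_rot: [0.997, -0.083, -0.001, -0.0]
ft_force: [0.1, -0.1, 0.1]
grip_width: 0.0598
grip_force: 0.0
time: 41.03
position: [0.4802, -0.0335, 0.0229]
tool_rot: [0.997, -0.083, 0.0, 0.0]
ft_force: [-0.1, -0.2, 6.4]
grip_width: 0.0238
grip_force: 40.0
time: 41.37
position: [0.4832, -0.0342, 0.1368]
tool_rot: [0.997, -0.083, 0.005, 0.001]
ft_force: [1.4, 1.2, -1.0]
grip_width: 0.024
grip_force: 40.0
TCP [ 0.4789 -0.0331  0.1315] yaw -9.52 shift [ 97.2 299.9] roll -4.38 t 41.5667
```

```bash
python3 -m creep '[{"translation":[49,150,0],"roll":-4.4,"gripper":10},{"translation":[49,150,0],"roll":-4.4,"gripper":10},{"translation":[49,150,0],"roll":-4.4,"gripper":10},{"translation":[49,150,0],"roll":-4.4,"gripper":10},{"translation":[49,150,0],"roll":-4.4,"gripper":10}]' >/dev/null
python3 -m creep '[{"translation":[36,153,0],"roll":0,"gripper":10},{"translation":[36,153,0],"roll":0,"gripper":10},{"translation":[36,153,0],"roll":0,"gripper":10},{"translation":[36,153,0],"roll":0,"gripper":10},{"translation":[36,153,45],"roll":0,"gripper":10}]'
python3 -m creep '[{"translation":[0,0,0],"roll":0,"gripper":10},{"translation":[0,0,0],"roll":0,"gripper":10},{"translation":[0,0,0],"roll":0,"gripper":10}]'
python3 -c "
from h import *
for i in range(8): viewer.camera('side')
overbay('w24',[.5252,-.3450])"
```

```text
time: 42.4
position: [0.5319, -0.357, 0.0961]
tool_rot: [0.999, -0.047, 0.008, 0.008]
ft_force: [2.1, -1.6, -1.1]
grip_width: 0.0234
grip_force: 40.0
time: 42.65
position: [0.525, -0.3436, 0.0897]
tool_rot: [0.999, -0.044, -0.001, -0.001]
ft_force: [0.3, 0.1, -1.0]
grip_width: 0.0235
grip_force: 40.0
TCP [ 0.5258 -0.3451  0.0912] yaw -5.11 shift [-0.7 -0. ] roll 0.03 t 43.25
outline top row 192 x -1.0 held end row 207 x off 0.29999999999999716 grip 0.023671326966526036
outline mid y 0.14999999999999947 27.9
outline mid y 0.14999999999999947 27.9
outline mid y 0.14999999999999947 28.1
[182  85  50  56  57  58  58  56  56  56  55  54  55  56  55  55  57  34
  25  26  26  26  27  27  32  36  39  40]
```

```bash
python3 -m creep '[{"translation":[-1.2,0.1,20],"roll":0,"gripper":10},{"translation":[-1.2,0.1,40],"roll":0,"gripper":10},{"translation":[-1.2,0.1,50],"roll":0,"gripper":10},{"translation":[-1.2,0.1,54],"roll":0,"gripper":10},{"translation":[-1.2,0.1,54],"roll":0,"gripper":10}]' >/dev/null
python3 -m creep '[{"translation":[0,0,0],"roll":0,"gripper":10},{"translation":[0,0,0],"roll":0,"gripper":10},{"translation":[0,0,0],"roll":0,"gripper":10},{"translation":[0,0,1],"roll":0,"gripper":10},{"translation":[0,0,2],"roll":0,"gripper":10}]' >/dev/null
python3 -m creep '[{"translation":[0,0,0],"roll":0,"gripper":10},{"translation":[0,0,0],"roll":0,"gripper":10},{"translation":[0,0,1],"roll":0,"gripper":10},{"translation":[0,0,1],"roll":0,"gripper":10},{"translation":[0,0,1],"roll":0,"gripper":10}]'
python3 -c "
from h import *
go([.5252,-.3450],-5.14)"
```

```text
time: 44.5
position: [0.5245, -0.3451, 0.0338]
tool_rot: [0.999, -0.045, -0.0, -0.0]
ft_force: [-0.1, 1.1, -1.3]
grip_width: 0.0234
grip_force: 40.0
TCP [ 0.5245 -0.3451  0.0338] yaw -5.12 shift [ 0.7 -0.1] roll 0.02 t 44.5
```

```bash
python3 -m creep '[{"translation":[0,0,0.7],"roll":0,"gripper":10},{"translation":[0,0,0.7],"roll":0,"gripper":10},{"translation":[0,0,0.7],"roll":0,"gripper":50},{"translation":[0,0,0.7],"roll":0,"gripper":50},{"translation":[0,0,0.7],"roll":0,"gripper":50}]' 
python3 -m creep '[{"translation":[0,0,0],"roll":0,"gripper":50},{"translation":[0,0,-30],"roll":0,"gripper":50},{"translation":[-10,0,-60],"roll":0,"gripper":50},{"translation":[-30,0,-100],"roll":0,"gripper":60},{"translation":[-50,0,-130],"roll":0,"gripper":60}]' >/dev/null
python3 -m creep '[{"translation":[0,0,0],"roll":0,"gripper":60},{"translation":[0,0,0],"roll":0,"gripper":60},{"translation":[0,0,0],"roll":0,"gripper":60}]'
python3 - <<'E'
from h import *
for i in range(8): viewer.camera("side")
im,E=shot("wrist","w25")
for t in (50,75): p,a=handle_z(im,E,proj(E,[.5252,-.345,.02])[0],.01,t); print(p,a)
go([.58,-.04],-10)
E
```

```text
time: 44.92
position: [0.5247, -0.3452, 0.0334]
tool_rot: [0.999, -0.045, 0.0, 0.0]
ft_force: [0.3, 0.4, 0.9]
grip_width: 0.0365
grip_force: 0.0
time: 45.58
position: [0.4748, -0.3406, 0.1632]
tool_rot: [0.999, -0.045, 0.0, 0.0]
ft_force: [0.0, 0.3, -0.6]
grip_width: 0.0594
grip_force: 0.0
px [319.8061 180.5333] area ratio 0.6251521730803971
[ 0.5152 -0.3447] -5.7522319112945866
px [319.05   167.0706] area ratio 1.0481082083473896
[ 0.5258 -0.3451] -5.014201487077078
TCP [ 0.4748 -0.3405  0.1629] yaw -5.11 shift [  78.  -308.7] roll 4.89 t 46.1333
```

```bash
python3 -m creep '[{"translation":[39,-154,-20],"roll":5,"gripper":60},{"translation":[39,-154,-20],"roll":10,"gripper":60},{"translation":[39,-154,-20],"roll":15,"gripper":60},{"translation":[39,-154,-20],"roll":15,"gripper":60},{"translation":[39,-154,-20],"roll":15,"gripper":60}]' >/dev/null
python3 -m creep '[{"translation":[-2,-160,0],"roll":0,"gripper":60},{"translation":[-2,-160,0],"roll":0,"gripper":60},{"translation":[-2,-160,0],"roll":0,"gripper":60},{"translation":[-2,-160,0],"roll":0,"gripper":60},{"translation":[-2,-160,0],"roll":0,"gripper":60}]'
python3 - <<'E'
from h import *
for i in range(8): viewer.camera("side")
im,E=shot("wrist","w26")
for n in ("fork_grip",):
    for d in viewer.recognise("wrist",n)[:2]: print(n,d["p"],d["bbox"])
p,a=handle(im,E,proj(E,[.648,-.037,.011])[0]); print(p,a); go(p,a)
flats(im,E)
E
```

```text
time: 46.97
position: [0.582, -0.0343, 0.1834]
tool_rot: [0.985, -0.172, 0.001, -0.001]
ft_force: [-0.1, -0.0, 0.1]
grip_width: 0.0599
grip_force: 0.0
fork_grip 0.6 [273.1, 103.4, 48.5, 158.4]
px [288.1162 149.7102] area ratio 0.9417388249228003
[ 0.6504 -0.0374] -19.859409125924934
TCP [ 0.5804 -0.0405  0.1832] yaw -20.19 shift [ 64.6 -27.1] roll -0.33 t 47.5667
[288. 150.] [273, 104, 30, 93, 2557] [650.6 -37. ] [25.1 81. ] 70.2
[569. 195.] [549, 138, 45, 128, 3241] [ 513.5 -268.1] [ 28.1 119.4] 84.9
[490. 209.] [466, 160, 49, 106, 3432] [ 534.4 -197. ] [34.9 90.4] 84.8
```

```bash
python3 -m creep '[{"translation":[35,-15,20],"roll":-0.3,"gripper":60},{"translation":[64.5,-27,50],"roll":-0.3,"gripper":60},{"translation":[64.5,-27,80],"roll":-0.3,"gripper":60},{"translation":[64.5,-27,87],"roll":-0.3,"gripper":60},{"translation":[64.5,-27,87],"roll":-0.3,"gripper":60}]'
python3 -c "
from h import *
for i in range(9): viewer.camera('side')
hover('w27')"
```

```text
time: 47.98
position: [0.6475, -0.0362, 0.0928]
tool_rot: [0.985, -0.172, -0.004, -0.0]
ft_force: [-0.5, 0.3, 0.7]
grip_width: 0.0604
grip_force: 0.0
TCP [ 0.6505 -0.0367  0.0967] yaw -19.82 t 48.5833
end row 191.0 far end tool xyz bottom [38.8414  0.6274 96.7389] top [41.6625  0.5997 74.7407]
mid y [0.9 1.3 1.  1.  1. ] width [24.2 23.7 23.2 23.4 23.6] slope deg 0.21219202619237096 -> shift x -1.1585889136611556
```

```bash
python3 -m creep '[{"translation":[-1,0.8,30],"roll":0,"gripper":60},{"translation":[-1,0.8,60],"roll":0,"gripper":60},{"translation":[-1,0.8,70],"roll":0,"gripper":60},{"translation":[-1,0.8,74],"roll":0,"gripper":60},{"translation":[-1,0.8,74],"roll":0,"gripper":60}]'
python3 -m creep '[{"translation":[0,0,0],"roll":0,"gripper":10},{"translation":[0,0,0],"roll":0,"gripper":10},{"translation":[0,0,0],"roll":0,"gripper":10},{"translation":[0,0,0],"roll":0,"gripper":10},{"translation":[0,0,0],"roll":0,"gripper":10}]' 40 >/dev/null
python3 -m creep '[{"translation":[0,0,0],"roll":0,"gripper":10},{"translation":[0,0,0],"roll":0,"gripper":10},{"translation":[0,0,0],"roll":0,"gripper":10},{"translation":[0,0,0],"roll":0,"gripper":10},{"translation":[0,0,0],"roll":0,"gripper":10}]'
python3 -m creep '[{"translation":[0,0,-40],"roll":0,"gripper":10},{"translation":[0,0,-80],"roll":0,"gripper":10},{"translation":[0,0,-110],"roll":0,"gripper":10},{"translation":[0,0,-110],"roll":0,"gripper":10}]'
python3 -c "
from h import *
for i in range(4): viewer.camera('side')
go([.5321,-.2691],-5.14)"
```

```text
time: 49.0
position: [0.6487, -0.0369, 0.0213]
tool_rot: [0.985, -0.172, -0.001, -0.0]
ft_force: [0.1, 0.8, 0.1]
grip_width: 0.0597
grip_force: 0.0
time: 49.83
position: [0.6494, -0.0371, 0.0226]
tool_rot: [0.985, -0.172, 0.0, -0.0]
ft_force: [-1.7, -0.6, 3.5]
grip_width: 0.0233
grip_force: 40.0
time: 50.17
position: [0.6536, -0.0379, 0.1387]
tool_rot: [0.985, -0.172, 0.006, 0.0]
ft_force: [1.0, -0.4, 0.0]
grip_width: 0.0238
grip_force: 40.0
TCP [ 0.6477 -0.0368  0.1306] yaw -19.82 shift [-29.9 257.8] roll -14.68 t 50.3667
```

```bash
python3 -m creep '[{"translation":[-5,40,0],"roll":-4,"gripper":10},{"translation":[-10,80,0],"roll":-8,"gripper":10},{"translation":[-15,115,0],"roll":-12,"gripper":10},{"translation":[-15,129,0],"roll":-14.7,"gripper":10},{"translation":[-15,129,0],"roll":-14.7,"gripper":10}]' >/dev/null
python3 -m creep '[{"translation":[-15,40,0],"roll":0,"gripper":10},{"translation":[-30,80,0],"roll":0,"gripper":10},{"translation":[-47,121,0],"roll":0,"gripper":10},{"translation":[-47,121,20],"roll":0,"gripper":10},{"translation":[-47,121,44],"roll":0,"gripper":10}]' >/dev/null
python3 -m creep '[{"translation":[0,0,0],"roll":0,"gripper":10},{"translation":[0,0,0],"roll":0,"gripper":10},{"translation":[0,0,0],"roll":0,"gripper":10}]'
python3 -c "
from h import *
for i in range(9): viewer.camera('side')
overbay('w28',[.5321,-.2691])"
```

```text
time: 51.45
position: [0.534, -0.2686, 0.0878]
tool_rot: [0.999, -0.044, -0.0, -0.0]
ft_force: [0.6, -0.8, -0.8]
grip_width: 0.0239
grip_force: 40.0
TCP [ 0.5337 -0.2697  0.0883] yaw -5.12 shift [-1.7 -0.5] roll 0.02 t 52.1
outline top row 194 x -2.0 held end row 207 x off 0.20000000000000284 grip 0.023891410032623794
outline mid y 0.10000000000000053 27.6
outline mid y 0.10000000000000053 27.6
outline mid y 0.04999999999999982 27.700000000000003
[182  84  52  56  58  59  59  58  57  57  58  56  57  58  60  36  26  26
  26  27  27  27  31  36  40  41  43  45]
```

```bash
python3 -m creep '[{"translation":[-2,-0.2,20],"roll":0,"gripper":10},{"translation":[-2,-0.2,40],"roll":0,"gripper":10},{"translation":[-2,-0.2,48],"roll":0,"gripper":10},{"translation":[-2,-0.2,52],"roll":0,"gripper":10},{"translation":[-2,-0.2,52],"roll":0,"gripper":10}]' >/dev/null
python3 -m creep '[{"translation":[0,0,0],"roll":0,"gripper":10},{"translation":[0,0,0],"roll":0,"gripper":10},{"translation":[0,0,0],"roll":0,"gripper":10},{"translation":[0,0,1],"roll":0,"gripper":10},{"translation":[0,0,1],"roll":0,"gripper":10}]' >/dev/null
python3 -m creep '[{"translation":[0,0,0],"roll":0,"gripper":10},{"translation":[0,0,0],"roll":0,"gripper":10},{"translation":[0,0,1],"roll":0,"gripper":10},{"translation":[0,0,1],"roll":0,"gripper":10},{"translation":[0,0,1],"roll":0,"gripper":10}]'
python3 -c "
from h import *
go([.5321,-.2691],-5.14)"
```

```text
time: 53.35
position: [0.5317, -0.2692, 0.0341]
tool_rot: [0.999, -0.045, -0.0, -0.0]
ft_force: [0.0, -0.2, -1.1]
grip_width: 0.0233
grip_force: 40.0
TCP [ 0.5317 -0.2692  0.0341] yaw -5.12 shift [ 0.4 -0.2] roll 0.02 t 53.35
```

Release, then lift to a view of the whole tray.

```bash
python3 -m creep '[{"translation":[0,0,1],"roll":0,"gripper":10},{"translation":[0,0,1],"roll":0,"gripper":10},{"translation":[0,0,1],"roll":0,"gripper":50},{"translation":[0,0,1],"roll":0,"gripper":50},{"translation":[0,0,1],"roll":0,"gripper":50}]' 
python3 -m creep '[{"translation":[0,0,0],"roll":0,"gripper":50},{"translation":[0,0,-30],"roll":0,"gripper":50},{"translation":[-10,20,-60],"roll":0,"gripper":50},{"translation":[-40,30,-100],"roll":0,"gripper":60},{"translation":[-70,30,-140],"roll":0,"gripper":60}]' >/dev/null
python3 -m creep '[{"translation":[0,0,-15],"roll":0,"gripper":60},{"translation":[0,0,-15],"roll":0,"gripper":60},{"translation":[0,0,-15],"roll":0,"gripper":60}]'
python3 - <<'E'
from h import *
for i in range(10): viewer.camera("side")
im,E=shot("wrist","w29"); print(telemetry.get_obs()["position"])
for n,q in dict(stylus=(.5389,-.1932),fork=(.5321,-.2691),scraper=(.5252,-.345),spoon=(.5184,-.4209)).items():
    p,a=handle_z(im,E,proj(E,[*q,.02])[0],.01); print(n,p,a,"err mm",1000*(p-q))
s=viewer.camera("scene"); cv2.imwrite("pics/s29.png",s); t=viewer.camera("side"); cv2.imwrite("pics/t29.png",t)
out=np.zeros((600,800,3),np.uint8)
out[:300,:400]=cv2.resize(im[50:275,150:450],(400,300)); out[300:,:800]=cv2.resize(s[110:350,120:480],(800,533))[60:360]
out[:300,400:]=cv2.resize(s[215:320,370:510],(400,300),interpolation=cv2.INTER_CUBIC); cv2.imwrite("pics/final.png",out)
E
```

```text
time: 53.77
position: [0.5319, -0.2694, 0.0334]
tool_rot: [0.999, -0.045, 0.0, 0.0]
ft_force: [-0.0, -1.3, -0.2]
grip_width: 0.0366
grip_force: 0.0
time: 54.43
position: [0.4703, -0.2939, 0.1753]
tool_rot: [0.999, -0.045, 0.001, 0.001]
ft_force: [-0.3, -0.2, -0.1]
grip_width: 0.0597
grip_force: 0.0
[ 0.4699 -0.2933  0.174 ]
px [196.6189 160.941 ] area ratio 1.0958152842900737
stylus [ 0.5343 -0.1947] -3.9500951414363765 err mm [-4.639  -1.5309]
px [285.3889 154.9668] area ratio 1.0102894394560384
fork [ 0.5324 -0.2706] -5.124017915142352 err mm [ 0.3206 -1.5097]
px [373.1462 157.186 ] area ratio 1.075791570658175
scraper [ 0.5241 -0.3438] -6.9266973337813855 err mm [-1.1111  1.2404]
px [448.4005 185.6214] area ratio 1.7493639241108339
spoon [ 0.4948 -0.4077] -7.347719572976401 err mm [-23.5725  13.2086]
```

View pics/final.png

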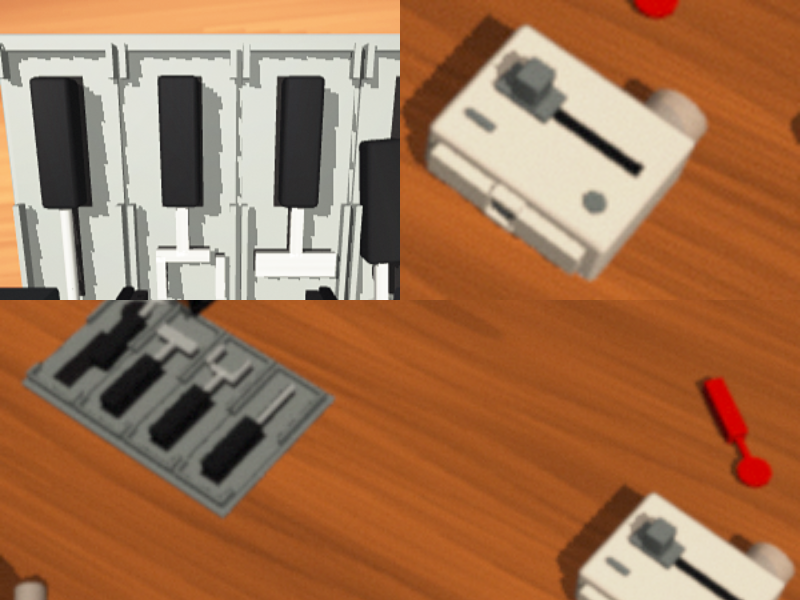

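```bash
python3 -m creep '[{"translation":[-12,40,-5],"roll":0,"gripper":60},{"translation":[-24,80,-10],"roll":0,"gripper":60},{"translation":[-34,120,-15],"roll":0,"gripper":60},{"translation":[-34,120,-15],"roll":0,"gripper":60},{"translation":[-34,120,-15],"roll":0,"gripper":60}]'
cat >> h.py <<'E'
from scipy.optimize import differential_evolution
def overlap(im,E,q,yw,lim=262):
    "pose x,y,yaw,z0 of a black handle lying partly over its own outline (spoon) at q"
    y=np.radians(yw); u=np.array([np.cos(y),np.sin(y)]); v=np.array([-u[1],u[0]]); q=np.array(q)
    P=lambda a,b:[*(q+a/1000*u+b/1000*v),.01]
    ign=np.zeros(im.shape[:2],np.uint8)
    for poly in ([(-44,-16),(44,-16),(44,16),(-44,16)],[(-80,-8),(-38,-8),(-38,8),(-80,8)]):
        cv2.fillConvexPoly(ign,proj(E,[P(*c) for c in poly]).astype(np.int32),1)
    cv2.fillConvexPoly(ign,proj(E,[P(-87+22*np.cos(t),22*np.sin(t)) for t in np.linspace(0,6.28,40)]).astype(np.int32),1)
    dark=(im.max(2)<75).astype(np.uint8)
    c0=proj(E,[*(q),.02])[0].astype(int); roi=np.zeros_like(ign); roi[max(0,c0[1]-80):lim,max(0,c0[0]-130):c0[0]+80]=1
    roi&=(1-ign); roi=roi.astype(bool)
    sig=np.array([[a,b,c] for a in(-.04,.04) for b in(-.012,.012) for c in(0,.022)])
    def hull(p):
        r=np.array([[np.cos(p[2]),-np.sin(p[2])],[np.sin(p[2]),np.cos(p[2])]])
        return cv2.convexHull(proj(E,np.c_[sig[:,:2]@r.T+p[:2],sig[:,2]+p[3]]).astype(np.float32))
    def cost(p):
        m=np.zeros_like(ign); cv2.fillConvexPoly(m,np.round(hull(p)*16).astype(np.int32),1,shift=4); return np.count_nonzero((m!=dark)&roi)
    return cost,roi,dark,differential_evolution
E
python3 - <<'E'
from h import *
for i in range(8): viewer.camera("side")
im,E=shot("wrist","w30"); go([.495,-.408],-5.14)
for d in viewer.recognise("wrist","spoon_grip")[:3]: print(d)
cost,roi,dark,de=overlap(im,E,(.5184,-.4209),-5.14)
for zz in ((.0095,.0105),(.009,.021)):
    r=de(cost,[(.46,.54),(-.45,-.37),(-.4,.3),zz],seed=1,maxiter=120,tol=1e-6); print(r.x,np.degrees(r.x[2]),r.fun,np.count_nonzero(dark&roi))
print(dark[100:262:6,250:420:3].astype(str).tolist() and "\n".join("".join(".#"[v] for v in row) for row in dark[90:264:5,230:430:3]))
E
```

```text
time: 55.6
position: [0.4245, -0.4125, 0.1896]
tool_rot: [0.999, -0.047, 0.001, 0.001]
ft_force: [0.5, -0.3, 0.5]
grip_width: 0.0596
grip_force: 0.0Traceback (most recent call last):
  File "<stdin>", line 3, in <module>
  File "h.py", line 19, in shot
    o=telemetry.get_obs(); im=viewer.camera(c); cv2.imwrite(f"pics/{name}.png",im); return im,extr(c,o)
                              ~~~~~~~~~~~~~^^^
ValueError: 200 camera calls are used up
```

```bash
python3 - <<'E'
from h import *
y=np.radians(-5.12); q=[np.cos(y/2),np.sin(y/2),0,0]
E=extr("wrist",{"tool_rot":q,"position":np.array([.4699,-.2933,.174])}); im=cv2.imread("pics/w29.png")
for n,Q in dict(stylus=(.5389,-.1932),fork=(.5321,-.2691),scraper=(.5252,-.345)).items(): print(n,handle_z(im,E,proj(E,[*Q,.02])[0],.01))
cost,roi,dark,de=overlap(im,E,(.5184,-.4209),-5.14)
for zz in ((.0095,.0105),(.009,.021)):
    r=de(cost,[(.46,.54),(-.45,-.37),(-.4,.3),zz],seed=1,maxiter=120,tol=1e-6); print(r.x,np.degrees(r.x[2]),r.fun,np.count_nonzero(dark&roi))
g=im.max(2); ch=lambda v:"." if v>170 else "-" if v>100 else "+" if v>75 else "o" if v>51 else "#"
print("\n".join("%d "%(105+4*i)+"".join(ch(v) for v in row) for i,row in enumerate(g[105:266:4,400:510:2])))
E
```

```text
px [196.6189 160.941 ] area ratio 1.0965295249238205
stylus (array([ 0.5344, -0.1948]), np.float64(-3.9525862875402753))
px [285.3889 154.9668] area ratio 1.011205330010186
fork (array([ 0.5325, -0.2707]), np.float64(-5.131873976276715))
px [373.1462 157.186 ] area ratio 1.0765005894120192
scraper (array([ 0.5242, -0.3439]), np.float64(-6.939853512672323))
[ 0.4823 -0.3994  0.0108  0.0102] 0.6163810481899952 3693.0 5201
[ 0.4822 -0.3995  0.0101  0.0096] 0.5809386344009687 3693.0 5201
105 ......--..oo-..--..................................---.
109 .......---o------.......#o#o##o##o####o#............---
113 .......---o-..---.......#oooooooooooooo#.............--
117 ..........-............+oooooooooooo#oo#...............
121 --.....................#oo#ooooooooooo#o............-..
125 --.....................#ooooooooooooooo.............-..
129 --.....................#ooooooooooo#oo#................
133 --.......-.............#ooooo#o##ooooo#................
137 --......--............-ooooooo##ooooo##................
141 --.....---............ooo#oooooooooooo-.............-..
145 -......
[... 1148 characters left out ...]
##############-..............--...-.....
225 ..--..o-..+#################--.............---.........
229 ..--..o-..##################--.............---.........
233 ..-...o-..##################+-.............---.........
237 ..-...o-..#####################o...........--..........
241 ..-..-o-..o###################ooo+........---..--......
245 .-o..+o...-.+#################ooo#-.......---..-.......
249 .--..o-...-....o.....#######oooooo#.......--...-.......
253 .+-..o-..--....-.....##ooooooooooo#.......--...-.......
257 .o-..o-..--....-.....##oo#ooooooo#.......---...........
261 .-...o-..--..........##ooooooooo#........---..--.......
265 .-...o-..--..........##o#######----------++------------
```

```bash
cat > fit.py <<'E'
from h import *
from scipy.optimize import differential_evolution as de
y=np.radians(-5.12); q=[np.cos(y/2),np.sin(y/2),0,0]
E=extr("wrist",{"tool_rot":q,"position":np.array([.4699,-.2933,.174])}); im=cv2.imread("pics/w29.png"); g=cv2.medianBlur(im.max(2),5)
sig=np.array([[a,b,c] for a in(-.04,.04) for b in(-.012,.012) for c in(0,.022)])
def hull(p):
    r=np.array([[np.cos(p[2]),-np.sin(p[2])],[np.sin(p[2]),np.cos(p[2])]]); return cv2.convexHull(proj(E,np.c_[sig[:,:2]@r.T+p[:2],sig[:,2]+p[3]]).astype(np.float32))
def fit(c,thr,zz,x0,x1,y0,y1):
    d=(g<thr).astype(np.uint8); roi=np.zeros(d.shape,bool); roi[y0:y1,x0:x1]=1
    def cost(p):
        m=np.zeros_like(d); cv2.fillConvexPoly(m,np.round(hull(p)*16).astype(np.int32),1,shift=4); return np.count_nonzero((m!=d)&roi)
    r=de(cost,[(c[0]-.04,c[0]+.04),(c[1]-.04,c[1]+.04),(-.3,.25),zz],seed=2,maxiter=150,tol=1e-7)
    print(np.round(r.x,4),"yaw",round(np.degrees(r.x[2]),2),"cost",r.fun,np.count_nonzero(d&roi)); return r.x
fit((.5321,-.2691),52,(.0099,.0101),250,320,80,204)
fit((.5252,-.345),52,(.0099,.0101),345,405,80,204)
fit((.5389,-.1932),52,(.0099,.0101),160,235,80,204)
for zz in ((.0099,.0101),(.0199,.0201),(.01,.025)): fit((.49,-.405),52,zz,412,466,145,246)
E
python3 fit.py
```

```text
[ 0.5072 -0.2686 -0.0926  0.01  ] yaw -5.31 cost 306.0 2215
[ 0.5237 -0.3446 -0.0859  0.0099] yaw -4.92 cost 271.0 2912
[ 0.5156 -0.1928 -0.0906  0.01  ] yaw -5.19 cost 744.0 2730
[ 0.4821 -0.3997  0.0065  0.01  ] yaw 0.37 cost 198.0 3446
[ 0.4826 -0.3966  0.0005  0.02  ] yaw 0.03 cost 176.0 3446
[ 0.4826 -0.3968  0.0025  0.0194] yaw 0.14 cost 176.0 3446
```

```bash
cat >> fit.py <<'E'
print("---")
u=lambda c,r,z: unproj(E,[(c,r)],z)[0][:2]
for z0 in (.01,.02):
    F=u(438,155.5,z0); F2=u(438,155.5,z0+.022); N=u(441,247.5,z0+.022); L=u(420,195,z0); Rr=u(460,195,z0+.022)
    print(z0,"far",F,F2,"near",N,"len",F-N,"left",L,"right",Rr,"wid",L-Rr)
# same on the scraper
sub=g[60:215,340:410]; print("\n".join("%d "%(90+4*i)+"".join("#" if v<52 else "o" if v<75 else "+" if v<100 else "." for v in row) for i,row in enumerate(g[90:222:6,346:406:2])))
E
python3 fit.py | sed -n '/---/,$p'; python3 -c "
from h import *
print(telemetry.get_obs()['time']); go([.504,-.3995],0)"
```

```text
---
0.01 far [ 0.5216 -0.4034] [ 0.5229 -0.396 ] near [ 0.4436 -0.3986] len [ 0.078  -0.0048] left [ 0.488  -0.3871] right [ 0.4886 -0.4145] wid [-0.0007  0.0274]
0.02 far [ 0.5222 -0.4   ] [ 0.5234 -0.3926] near [ 0.447  -0.3951] len [ 0.0752 -0.0049] left [ 0.4896 -0.3842] right [ 0.4904 -0.4105] wid [-0.0008  0.0262]
90 ..............................
94 ..............................
98 ..............................
102 .......oo##ooooo#######.......
106 ......o####oooo#########......
110 ......o####oooo#########......
114 ......o####ooo##########......
118 ......o####ooo#########+......
122 ......#################.......
126 ......o################.......
130 ......o################.......
134 ......#################.......
138 .....+#################.......
142 .....+################+.......
146 .....o################........
150 .....o################........
154 .....o################........
158 .....o################........
162 .....o################........
166 ......++############o.........
170 ..............................
174 ..............................
56.1
TCP [ 0.4256 -0.4091  0.1892] yaw -5.05 shift [ 77.2 -16.4] roll -5.05 t 56.1
```

```bash
python3 -m creep '[{"translation":[40,-8,30],"roll":-3,"gripper":40},{"translation":[77,-16,60],"roll":-5.3,"gripper":40},{"translation":[77,-16,90],"roll":-5.3,"gripper":40},{"translation":[77,-16,118],"roll":-5.3,"gripper":40},{"translation":[77,-16,118],"roll":-5.3,"gripper":40}]' >/dev/null
python3 -m creep '[{"translation":[0,0,0],"roll":0,"gripper":40},{"translation":[0,0,0],"roll":0,"gripper":40},{"translation":[0,0,0],"roll":0,"gripper":40},{"translation":[0,0,0],"roll":0,"gripper":40},{"translation":[0,0,0],"roll":0,"gripper":40}]' >/dev/null
python3 -m creep '[{"translation":[0,0,0],"roll":0,"gripper":40},{"translation":[0,0,0],"roll":0,"gripper":40},{"translation":[0,0,0],"roll":0,"gripper":40},{"translation":[0,0,0],"roll":0,"gripper":40},{"translation":[0,0,0],"roll":0,"gripper":40}]'
python3 -c "
from h import *
go([.504,-.400],.3)"
```

```text
time: 57.35
position: [0.5034, -0.4007, 0.0712]
tool_rot: [1.0, 0.002, -0.0, -0.0]
ft_force: [-0.3, 0.3, -0.4]
grip_width: 0.0401
grip_force: 0.0
TCP [ 0.5034 -0.4007  0.0712] yaw 0.18 shift [ 0.6 -0.7] roll -0.12 t 57.35
```

Lower to tips just above the ribs, close gently, and check.

```bash
python3 -m creep '[{"translation":[0.6,-0.7,10],"roll":0,"gripper":40},{"translation":[0.6,-0.7,20],"roll":0,"gripper":40},{"translation":[0.6,-0.7,27],"roll":0,"gripper":40},{"translation":[0.6,-0.7,29],"roll":0,"gripper":40},{"translation":[0.6,-0.7,29],"roll":0,"gripper":40}]'
python3 -m creep '[{"translation":[0,0,0],"roll":0,"gripper":40},{"translation":[0,0,0],"roll":0,"gripper":40},{"translation":[0,0,0],"roll":0,"gripper":40},{"translation":[0,0,0],"roll":0,"gripper":40},{"translation":[0,0,0],"roll":0,"gripper":40}]'
python3 -m creep '[{"translation":[0,0,0],"roll":0,"gripper":10},{"translation":[0,0,0],"roll":0,"gripper":10},{"translation":[0,0,0],"roll":0,"gripper":10},{"translation":[0,0,0],"roll":0,"gripper":10},{"translation":[0,0,0],"roll":0,"gripper":10}]' 10
python3 -m creep '[{"translation":[0,0,0],"roll":0,"gripper":10},{"translation":[0,0,0],"roll":0,"gripper":10},{"translation":[0,0,0],"roll":0,"gripper":10}]'
```

```text
time: 57.77
position: [0.5033, -0.3992, 0.0405]
tool_rot: [1.0, 0.002, -0.001, -0.001]
ft_force: [-0.9, -0.4, 0.9]
grip_width: 0.0402
grip_force: 0.0
time: 58.18
position: [0.5041, -0.4002, 0.0426]
tool_rot: [1.0, 0.002, 0.0, 0.0]
ft_force: [-0.2, 0.2, -0.1]
grip_width: 0.0397
grip_force: 0.0
time: 58.6
position: [0.504, -0.3997, 0.0423]
tool_rot: [1.0, 0.002, -0.0, -0.0]
ft_force: [-0.4, 1.4, 0.9]
grip_width: 0.0243
grip_force: 9.9
time: 58.85
position: [0.504, -0.3997, 0.0423]
tool_rot: [1.0, 0.002, -0.0, -0.0]
ft_force: [-0.6, 0.8, 2.5]
grip_width: 0.024
grip_force: 9.9
```

```bash
python3 -m creep '[{"translation":[0,0,0],"roll":0,"gripper":10},{"translation":[0,0,0],"roll":0,"gripper":10},{"translation":[0,0,-6],"roll":0,"gripper":10},{"translation":[0,0,-12],"roll":0,"gripper":10},{"translation":[0,0,-18],"roll":0,"gripper":10}]' 40
python3 -m creep '[{"translation":[10,7,0],"roll":1.5,"gripper":10},{"translation":[20,14,0],"roll":3,"gripper":10},{"translation":[30,20,0],"roll":4.5,"gripper":10},{"translation":[35.5,23,0],"roll":5.3,"gripper":10},{"translation":[35.5,23,0],"roll":5.3,"gripper":10}]' >/dev/null
python3 -m creep '[{"translation":[0,0,0],"roll":0,"gripper":10},{"translation":[0,0,0],"roll":0,"gripper":10},{"translation":[0,0,0],"roll":0,"gripper":10},{"translation":[0,0,0],"roll":0,"gripper":10},{"translation":[0,0,0],"roll":0,"gripper":10}]' >/dev/null
python3 -m creep '[{"translation":[0,0,0],"roll":0,"gripper":10},{"translation":[0,0,0],"roll":0,"gripper":10},{"translation":[0,0,0],"roll":0,"gripper":10},{"translation":[0,0,0],"roll":0,"gripper":10},{"translation":[0,0,0],"roll":0,"gripper":10}]'
python3 -c "
from h import *
go([.5395,-.4228],-5.14); print(telemetry.get_obs()['moment'])"
```

```text
time: 59.27
position: [0.504, -0.4005, 0.0606]
tool_rot: [1.0, 0.002, 0.0, 0.0]
ft_force: [0.7, -0.4, -1.4]
grip_width: 0.0235
grip_force: 39.7
time: 60.52
position: [0.5396, -0.4229, 0.0602]
tool_rot: [0.999, -0.045, 0.0, 0.0]
ft_force: [-0.4, -0.4, -0.9]
grip_width: 0.0235
grip_force: 39.7
TCP [ 0.5396 -0.4229  0.0602] yaw -5.12 shift [-0.1 -0.1] roll 0.02 t 60.5167
[-0.0013  0.0078  0.0639]
```

```bash
python3 -m creep '[{"translation":[0,0,5],"roll":0,"gripper":10},{"translation":[0,0,10],"roll":0,"gripper":10},{"translation":[0,0,14],"roll":0,"gripper":10},{"translation":[0,0,14],"roll":0,"gripper":10},{"translation":[0,0,14],"roll":0,"gripper":10}]'
python3 -m creep '[{"translation":[0,0,0],"roll":0,"gripper":10},{"translation":[0,0,0],"roll":0,"gripper":10},{"translation":[0,0,1],"roll":0,"gripper":10},{"translation":[0,0,2],"roll":0,"gripper":10},{"translation":[0,0,2],"roll":0,"gripper":10}]'
python3 -m creep '[{"translation":[0,0,1],"roll":0,"gripper":10},{"translation":[0,0,1],"roll":0,"gripper":10},{"translation":[0,0,2],"roll":0,"gripper":10},{"translation":[0,0,2],"roll":0,"gripper":10},{"translation":[0,0,2],"roll":0,"gripper":10}]'
```

```text
time: 60.93
position: [0.5392, -0.4226, 0.0454]
tool_rot: [0.999, -0.045, -0.001, -0.001]
ft_force: [-0.1, -0.4, -1.2]
grip_width: 0.0235
grip_force: 39.7
time: 61.35
position: [0.5395, -0.4229, 0.0441]
tool_rot: [0.999, -0.045, -0.0, -0.0]
ft_force: [-0.3, -0.6, -1.0]
grip_width: 0.0235
grip_force: 39.7
time: 61.77
position: [0.5396, -0.423, 0.0423]
tool_rot: [0.999, -0.045, 0.0, 0.0]
ft_force: [0.0, -0.2, -0.3]
grip_width: 0.0236
grip_force: 39.7
```

```bash
cat >> fit.py <<'E'
print("===")
raw=im.max(2).astype(int)
print("scraper col 376",raw[96:106,372].tolist(),raw[160:176,372].tolist()); print("spoon far",raw[150:162,432].tolist(),"near",raw[240:254,436].tolist(), raw[240:254,428].tolist())
F=u(372,100.5,.01);N=u(372,168,.032); print(F,N,(F+N)/2,F-N)
E
python3 fit.py | sed -n '/===/,$p'
python3 -m creep '[{"translation":[0,0,0.7],"roll":0,"gripper":10},{"translation":[0,0,0.7],"roll":0,"gripper":10},{"translation":[0,0,0.7],"roll":0,"gripper":10}]'
```

```text
===
scraper col 376 [225, 224, 225, 224, 224, 225, 225, 225, 226, 231] [49, 48, 49, 50, 48, 48, 47, 48, 48, 48, 47, 47, 47, 48, 45, 47]
spoon far [221, 221, 223, 229, 144, 33, 32, 41, 44, 44, 46, 45] near [47, 46, 44, 43, 44, 44, 30, 73, 249, 253, 250, 249, 249, 249] [43, 42, 43, 43, 42, 41, 37, 22, 208, 240, 238, 238, 238, 238]
[ 0.5722 -0.3476] [ 0.5176 -0.3416] [ 0.5449 -0.3446] [ 0.0546 -0.006 ]
time: 62.02
position: [0.5397, -0.423, 0.0423]
tool_rot: [0.999, -0.045, 0.0, 0.0]
ft_force: [-0.9, -0.3, 5.6]
grip_width: 0.0235
grip_force: 39.7
```

```bash
cat >> fit.py <<'E'
print("@@@")
c=raw[:,372]; f=[r for r in range(95,130) if c[r]<90][0]; n=[r for r in range(180,230) if raw[r,366]>100][0]; print(f,n)
F=u(372,f,.01);N=u(370,n,.032); print("scraper",F,N,(F+N)/2,F-N)
F=u(432,154.5,.01);N=u(436,247.5,.032); print("spoon",F,N,(F+N)/2,F-N)
for r in (120,150,180): k=np.nonzero(raw[r,340:410]<75)[0]+340; print("scr",r,k.min(),k.max(),u(k.min(),r,.01),u(k.max()+1,r,.032))
for r in (175,195,225): k=np.nonzero(raw[r,405:475]<52)[0]+405; print("sp",r,k.min(),k.max(),raw[r,450:470].tolist(),u(k.min(),r,.01),u(459,r,.032))
E
python3 fit.py | sed -n '/@@@/,$p'
```

```text
@@@Traceback (most recent call last):
  File "fit.py", line 30, in <module>
    c=raw[:,372]; f=[r for r in range(95,130) if c[r]<90][0]; n=[r for r in range(180,230) if raw[r,366]>100][0]; print(f,n)
                                                                ~~~~~~~~~~~~~~~~~~~~~~~~~~~~~~~~~~~~~~~~~~~~~^^^
IndexError: list index out of range
```

```bash
sed -i 's/raw\[r,366\]>100/raw[r,372]>100/' fit.py; python3 fit.py | sed -n '/@@@/,$p'
```

```text
@@@
107 206
scraper [ 0.5671 -0.3474] [ 0.486  -0.3383] [ 0.5265 -0.3429] [ 0.0811 -0.009 ]
spoon [ 0.5229 -0.3981] [ 0.444  -0.3942] [ 0.4835 -0.3962] [ 0.0789 -0.0039]
scr 120 358 392 [ 0.5576 -0.3349] [ 0.5538 -0.3602]
scr 150 357 391 [ 0.5327 -0.3325] [ 0.5306 -0.3586]
scr 180 356 389 [ 0.5066 -0.33  ] [ 0.5064 -0.3561]
sp 175 420 471 [43, 44, 38, 31, 33, 34, 34, 34, 33, 31, 58, 55, 53, 56, 55, 54, 54, 54, 55, 55] [ 0.506  -0.3873] [ 0.5055 -0.4134]
sp 195 420 469 [44, 42, 36, 29, 34, 32, 35, 35, 32, 33, 55, 54, 55, 51, 52, 54, 55, 53, 51, 45] [ 0.488  -0.3871] [ 0.4887 -0.4136]
sp 225 421 455 [46, 38, 32, 36, 33, 27, 117, 147, 137, 230, 224, 223, 224, 224, 224, 225, 223, 223, 224, 223] [ 0.4598 -0.3876] [ 0.4626 -0.414 ]
```

```bash
python3 -m creep '[{"translation":[0,0,0],"roll":0,"gripper":40},{"translation":[0,0,0],"roll":0,"gripper":40},{"translation":[0,0,0],"roll":0,"gripper":40},{"translation":[0,0,0],"roll":0,"gripper":40},{"translation":[0,0,0],"roll":0,"gripper":40}]'
python3 -m creep '[{"translation":[0,0,-15],"roll":0,"gripper":40},{"translation":[0,0,-40],"roll":0,"gripper":40},{"translation":[0,0,-80],"roll":0,"gripper":40},{"translation":[0,0,-120],"roll":0,"gripper":40},{"translation":[0,0,-150],"roll":0,"gripper":40}]'
python3 -m creep '[{"translation":[0,0,0],"roll":0,"gripper":40},{"translation":[0,0,0],"roll":0,"gripper":40},{"translation":[0,0,0],"roll":0,"gripper":40}]'
python3 -c "
from rig import hand_in
print(hand_in())"
```

```text
time: 62.43
position: [0.5394, -0.4228, 0.0411]
tool_rot: [0.999, -0.045, -0.0, -0.0]
ft_force: [-0.6, 0.7, -0.6]
grip_width: 0.0388
grip_force: 0.0
time: 62.85
position: [0.5403, -0.4237, 0.196]
tool_rot: [0.999, -0.045, 0.002, 0.001]
ft_force: [1.5, -0.3, 0.8]
grip_width: 0.0398
grip_force: 0.0
time: 63.1
position: [0.5391, -0.4225, 0.1919]
tool_rot: [0.999, -0.045, -0.0, -0.0]
ft_force: [0.4, -0.3, -1.0]
grip_width: 0.04
grip_force: 0.0
the job is handed in; nothing more can be done
None
```

The job is handed in: the selector went to the service stop, the button was held fully in for over half a second, the selector went back to the run stop, and all four tools are in their own bays; the spoon, knocked aside late in the run, was put back without a final picture because the 200 camera calls were used up.

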